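# Spot-check a clamped build plate with a contact thermometer

## Robot

A 7-joint arm with a two-finger parallel gripper is mounted at the origin on a cart in front of the work surface, level with it; the furniture and walls round the work are solid. World frame = base frame: x ahead of the robot, y to its left, z up, the work surface at z = 0. Lengths are in mm, angles in rad, forces in N, time in s.
With the tool pointing down it reaches from about 400 to 875 mm from the base axis. Payload 4.4 kg.
Tool frame: the origin (TCP) lies at the very end of the fingers, on their centre line; the grasp point (between the pads) lies ctrl.grip_depth behind it (ctrl.grip_depth is the distance from the TCP to the grasp point, in mm); y points along the fingers, x is the direction in which the jaws open and shut, and the axes are right-handed (so a half turn about y gives the same grasp; the last joint's range is limited). The gripper opens to 85 mm and grips with 20 to 120 N. Pads are 22 mm wide; open, the fingers measure 114 mm over their backs; the gripper's body (76 mm by 85 mm) begins 54 mm behind the grasp point. The pads swing forward as they close: fully open they stand 13 mm farther back than shut.
Start: joints at [-1.374, 0.628, 0.038, 1.517, -0.027, 0.996, -0.02], TCP at [168.836, 627.704, 231.313] pointing down, gripper open.
Joint ranges: [-3.06, 3.06], [-0.37, 2.12], [-1.25, 1.32], [0.18, 2.47], [-1.1, 4.24], [0.23, 1.98], [-2.94, 2.94]. Speed limits (rad/s): [2.57, 2.57, 3.14, 3.14, 3.14, 3.14, 3.14].

## Interface

Orientations are given as [roll, pitch, yaw] about the fixed x, y, z axes, in that order (R = Rz(yaw) Ry(pitch) Rx(roll)).
In Python, from cell import ctrl gives the robot as it stands.
- The arm moves only by the tool apply_moves, never from a script. Its argument "motion" is a list of rows, each a list of 5 numbers: the shift along the tool's x, y, z in cm, then the turn about the tool's y in rad, then the finger opening in cm, from 0 to 8.54. In form: [[tx, ty, tz, roll, hand], ...]. A call has 1 to 20 rows; each row is the pose to reach, as a shift and turn from the pose commanded when the call began, along the tool's axes at that moment; what a row does not reach only later rows make up. A row lasts 1/8 s, in which the tool goes at most 62.5 mm and 10.7 degrees, less where a joint would pass 70% of its speed; a pose out of reach is approached as far as the arm can. A call with a gripper value outside its range is refused whole. The fingers move at their own pace and stop on an object; the grip force is fixed at half the most. Time passes only in rows, so rows that repeat a pose let the fingers close. It gives the time, the measured TCP pose, the force and the opening at its end, in the units of the state.
- ctrl.read_state(): the state, without advancing time (a new reading comes with each control period).
- ctrl.get_image(name): name is "scene" or "side" or "wrist"; returns a dict with "image" (420x560x3 uint8, red, green, blue), "vfov" (degrees; the focal length in pixels is half the picture's height over the tangent of half this angle, whatever the lens; pixels are square), "cx", "cy" (the principal point, pixels), "extrinsics" (4x4, takes a point from world to camera coordinates); the wrist camera has in their place "tool_from_camera" (4x4, takes a point from camera to tool coordinates, whose origin is the TCP and whose axes are the tool frame's). Camera axes: x right, y up, looking along -z (the intrinsics and any distortion apply to the point x, -y, -z); pixel columns grow to the right and rows downward; lengths in mm; the calibration is good to about 2 mm. A picture is of the moment at which its call begins: read the wrist's pose just before it. There is no depth.
- ctrl.finish_job(): hands the job in, once; it reports no verdict.
Trained networks look in a picture, given as the dict that the camera call returned (one of the last four; its "shot" number tells which), for a name from the list of things; names that differ only in an ending like _2 or _b are one class to them, and where a whole thing is asked for, a point or a joint stands for the part that bears it (a point fixed in the world has none). Each returns a list of dicts, best first, with "confidence" (0 to 1); they miss things now and then, are a little off and sometimes report something else, mostly with a low value. They report only what shows in the picture. A call takes as long as a camera call. They do not tell look-alikes from the thing itself.
- ctrl.search_frame(picture, query): "location" ([x, y, z] in mm, in world coordinates, good to about 4 mm: the middle of the surface that is visible of it).
- ctrl.mark_of(picture, query): "location" ([x, y, z] in mm, in world coordinates, good to about 4 mm: a listed point, or the origin of a listed thing).
The state is a dict: "clock": time; "qpos": joint angles; "qd": joint speeds; "tau": joint torques, N m; "eef_pos": TCP position; "tool_rot": TCP orientation; "force": force on the tool from outside, world axes, zero at the start; "torque": the same for the moment, N m; "width": finger opening in mm.
Only numpy, scipy, OpenCV 4.12 (cv2) and the standard library are available. Lean on these libraries where they do the work, as an engineer would, in place of code of your own. Each camera call takes 0.05 s, during which the arm holds its last target.

## Task

Take the contact thermometer out of its fork stand, aim it square at the blue ring on the tilted build plate and press it on gently until its sprung copper tip is about half-way in; hold it steady there for two seconds to take the reading. Then hang the thermometer back in its fork, upright and sitting on its collar, and let go. Leave the jar, tape, filter, bin and steel block where they are.

Things in the scene. Friction and masses are not known exactly. Their poses are not given: they have to be found in the camera images.
- thermo_grip (a point): Centre of the contact thermometer's white handle (loose, 0.18 kg, hangs upright in the fork). z runs from the copper tip up to the handle's end; x is the handle's 36 mm width (screen and orange button on the -x side), y its 30 mm thickness: grip across y. The handle reaches from 36 mm below this point to 36 mm above it
- thermo_tip (a point): Centre of the flat end face of the thermometer's sprung copper tip; axes as thermo_grip. It slides into the shaft as it is pressed
- thermo_collar (a point): Centre of the underside of the thermometer's collar, on its axis, 98 mm above the end of the extended tip and 42 mm below the handle's centre; axes as thermo_grip
- thermometer: The thermometer, 176 mm long; origin where the end of the tip lies when fully out (140 mm below the handle's centre), axes as thermo_grip. Upward from there: copper tip 12 mm thick with a flat end, from 16 mm a round shaft 22 mm thick, at 98 to 104 mm a black collar 38 x 38 mm, then the handle
- sensor_nose (a joint): How far the sprung tip is pushed in: 0 out, 0.010 m fully in (hard stop). The spring starts at about 2 N and rises 0.8 N per mm: about 6 N when half-way in, 10 N at the stop
- spot_axis (a point): Point on the tilting table's frame, under the blue ring (20 mm across) on the steel build plate. z is square to the plate, pointing out of it: the line along z through this point meets the ring's centre. The plate's face lies 8 to 26 mm from this point along z: plates are refaced and differ in thickness, so find the face by touch or sight. x runs up the slope, y across it
- clamp_stand: Fixed stand of the tilting table: base 130 x 136 mm, origin at the base's centre on the worktop, low side of the slope at -x; up to 150 mm high. The table is clamped, leaning 15 to 30 degrees. On the 100 x 100 mm plate, two printed bars and a gear (at most 10 mm high) stand beside the ring, at least 20 mm from its centre
- fork_seat (a point): On the fork of the thermometer's stand, mid-slot, level with the prongs' top (120 mm above the worktop): here the centre of the collar's underside rests. The slot, 30 mm wide, is open towards -x and closed 13 mm behind this point. The prongs run along x and end 33 mm in front of it in rubber lips 4 mm high: lift the thermometer clear of these to take it out. The fixed stand is 124 mm high
- jar_steel: White jar, 50 mm across, 62 mm high, loose; leave alone
- tape_roll: Roll of blue tape, 85 mm across, 19 mm high, loose; leave alone
- filter_disc: White filter disc, 84 mm across, 27 mm high, loose; leave alone
- parts_bin: Yellow open bin, 66 x 95 x 34 mm, loose; leave alone
- gauge_block: Steel block with three holes, 50 x 75 x 25 mm, loose; leave alone
There are look-alikes about, which are no part of the job. There is more than one size of the thermometer; the one meant has the size given above.

How it is judged:
By the outcome, as a careful person would: the job done as asked, in the order asked, and still so for the second after the job is handed in, with the robot touching nothing.
It also fails if it takes over 58 s, if anything falls off the work surface, if the arm or the gripper's body presses on something with over 40 N, if the wrist force passes 120 N, or if a joint passes its speed limit or range.

## Working session

There is one attempt and no reset: what is moved stays moved. The work goes in short steps, Python scripts to look and compute and a tool call to move; the robot and the scene stay as the last step left them, time stands still between calls to the robot, and variables do not carry over. Pictures are saved under pics/ and viewed, and the job is handed in when it is done.

Besides the shell and the picture viewer there is one more tool, called after "Emit:" as name([rows], argument=value, ...), one row to a line, values as JSON. apply_moves: Moves the arm, as the interface text tells. Its arguments: {"type":"object","properties":{"motion":{"type":"array","items":{"type":"array","items":{"type":"number"}}}},"required":["motion"]}

```bash
ls; mkdir -p pics; cat > h.py <<'E'
import numpy as np, cv2
from cell import ctrl
from scipy.spatial.transform import Rotation as R
def save(p,n): cv2.imwrite('pics/'+n,p['image'][:,:,::-1])
E
python3 - <<'E'
from h import *
s=ctrl.read_state(); print(s); print(ctrl.grip_depth)
for n in ['scene','side','wrist']:
    p=ctrl.get_image(n); save(p,n+'0.png'); print({k:v for k,v in p.items() if k!='image'})
    for q in ['thermo_grip','thermo_collar','thermo_tip','spot_axis','fork_seat','clamp_stand']:
        print(n,q,[(np.round(d['location'],0),round(d['confidence'],2)) for d in ctrl.mark_of(p,q)])
E
```

```text
pics
{'clock': 0.0, 'qpos': array([-1.37379398,  0.62934774,  0.03844038,  1.51837812, -0.02699109,
        0.99627668, -0.01997021]), 'qd': array([ 0.00019718,  0.00067816, -0.00027635,  0.00179905, -0.00011422,
        0.00018269,  0.00110151]), 'tau': array([-6.26925048e-04, -5.63382411e+01,  1.22588307e+00, -1.93451339e+01,
        1.09504117e-02,  1.00495797e-02,  2.40972673e-05]), 'eef_pos': array([168.67384239, 627.08760577, 230.3847711 ]), 'tool_rot': array([-1.570828  ,  0.00189162,  1.30802963]), 'force': array([ 1.24502274,  0.61181183, -0.15655326]), 'torque': array([-0.00595669, -0.02071406,  0.00536736]), 'width': 85.61334327557857}
18.700000000000003
{'vfov': 44.313363483722, 'cx': 273.34771016295406, 'cy': 208.6831595615398, 'extrinsics': array([[ 9.13509817e-01, -4.06471460e-01, -1.67560801e-02,
        -5.85091688e+02],
       [ 2.99712681e-01,  6.44584757e-01,  7.03336903e-01,
        -3.21612479e+02],
       [-2.75085664e-01, -6.47527176e-01,  7.10659155e-01,
        -1.07846405e+03],
       [ 0.00000000e+00,  0.00000000e+00,  0.00000000e+00,
         1.00000000e+
[... 1173 characters left out ...]
.,   86.]), 0.72)]
side fork_seat [(array([610., 169., 126.]), 0.91)]
side clamp_stand [(array([ 617., -148.,    2.]), 0.66)]
{'vfov': 64.2277844594728, 'cx': 283.33590140033647, 'cy': 207.32316538058765, 'tool_from_camera': array([[ 9.99999837e-01, -5.12919878e-04,  2.52198884e-04,
        -1.09155906e+00],
       [ 3.85258752e-04,  2.78931124e-01, -9.60311033e-01,
        -1.43377980e+02],
       [ 4.22216499e-04,  9.60310973e-01,  2.78931276e-01,
         7.15691546e+01],
       [ 0.00000000e+00,  0.00000000e+00,  0.00000000e+00,
         1.00000000e+00]]), 'shot': 3}
wrist thermo_grip []
wrist thermo_collar []
wrist thermo_tip []
wrist spot_axis []
wrist fork_seat []
wrist clamp_stand []
```

View pics/scene0.png

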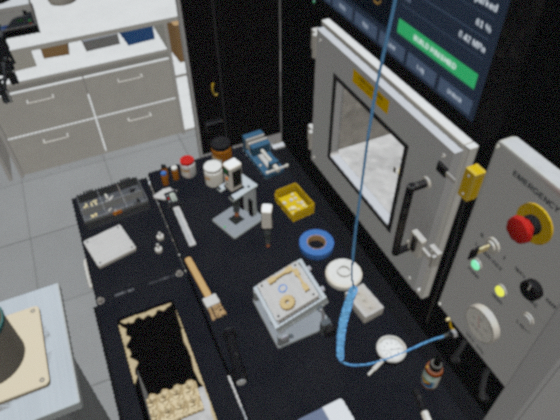

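View pics/side0.png

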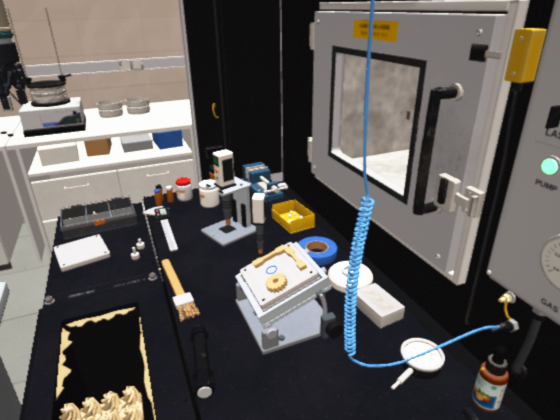

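View pics/wrist0.png

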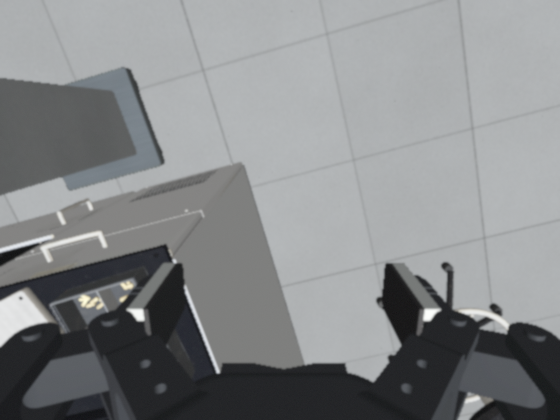

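The scene shows the target thermometer hanging in the grey fork stand (scene ≈(235,185), side ≈(226,190)). A shorter look-alike stands at scene (267,220). The tilted plate is at scene (288,290). Moves can only turn about the vertical, so the tilt will have to come from pivoting the thermometer in the grip. I'll zoom in for the yaw angles.

```bash
python3 - <<'E'
import cv2
a=cv2.imread('pics/scene0.png');b=cv2.imread('pics/side0.png')
def c(i,x,y,w,h,n): cv2.imwrite(n,cv2.resize(i[y:y+h,x:x+w],(800,int(800*h/w)),interpolation=cv2.INTER_CUBIC))
c(a,200,145,100,75,'pics/a1.png');c(a,240,250,100,75,'pics/a2.png');c(b,185,140,120,90,'pics/b1.png');c(b,225,225,120,90,'pics/b2.png')
E
```

```text
(no output)
```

View pics/a1.png

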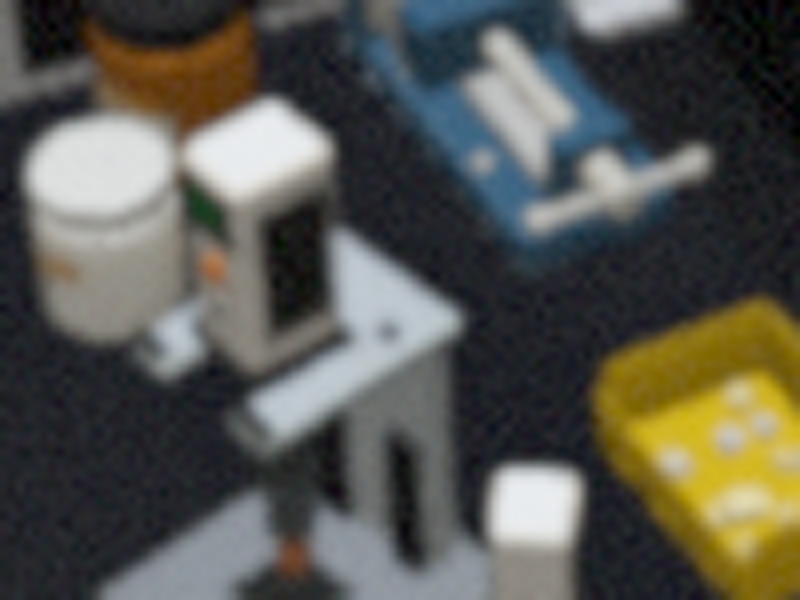

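View pics/a2.png

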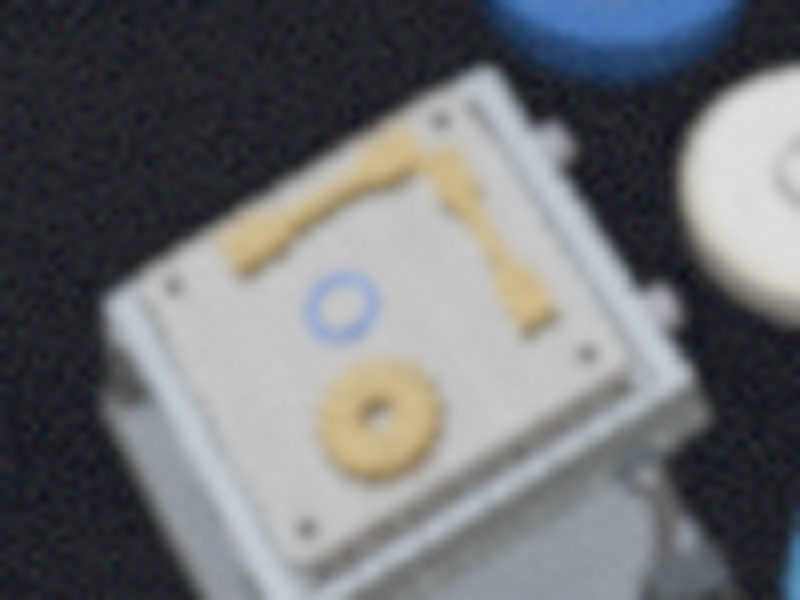

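View pics/b1.png

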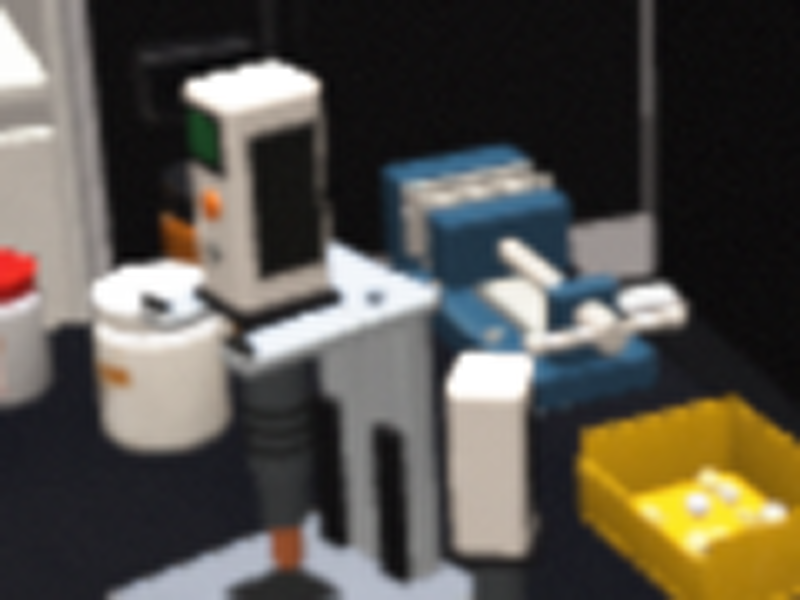

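View pics/b2.png

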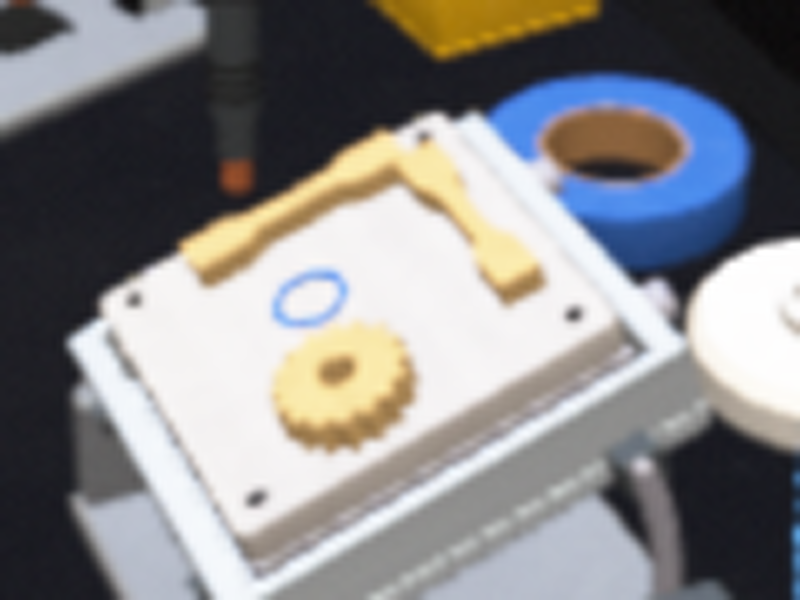

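```bash
cat >> h.py <<'E'
def cam(p): 
    E=p['extrinsics']; f=210/np.tan(np.radians(p['vfov']/2)); return E,f,p['cx'],p['cy']
def proj(c,X):
    E,f,cx,cy=c; P=np.atleast_2d(X)@E[:3,:3].T+E[:3,3]
    return np.c_[cx+f*P[:,0]/-P[:,2], cy-f*P[:,1]/-P[:,2]]
def ray(c,uv):
    E,f,cx,cy=c; uv=np.atleast_2d(uv); d=np.c_[(uv[:,0]-cx)/f,-(uv[:,1]-cy)/f,-np.ones(len(uv))]
    return -E[:3,:3].T@E[:3,3], d@E[:3,:3]
def atz(c,uv,z):
    o,d=ray(c,uv); return o+d*((z-o[2])/d[:,2])[:,None]
E
python3 - <<'E'
from h import *
from scipy.optimize import least_squares
A=ctrl.get_image('scene');B=ctrl.get_image('side');ca,cb=cam(A),cam(B)
sa=lambda l,o=(240,250),k=8:np.array(l)/k+np.array(o)-.5+.5/k
print('prong',atz(ca,sa([(245,420),(460,320)],(200,145)),120),atz(cb,sa([(245,365),(437,295)],(185,140),800/120),120))
print('top',atz(ca,sa([(190,155),(275,100),(333,150),(245,200)],(200,145)),198))
ha=sa([(175,285),(440,120),(588,353),(307,527)]);hb=sa([(134,300),(424,135),(573,314),(257,497)],(225,225),800/120)
ka=sa([(145,297),(475,88),(630,372),(300,570)]);kb=sa([(103,303),(435,113),(618,330),(248,545)],(225,225),800/120)
ra=sa([(342,307)]);rb=sa([(311,298)],(225,225),800/120)
sq=np.array([[-1,1],[1,1],[1,-1],[-1,-1.]])/2
def rel(v,wk):
    c=v[:3];Rm=R.from_euler('ZYX',[v[3],v[4],0]).as_matrix()
    f=lambda s:c+np.c_[sq*s,np.zeros(4)]@Rm.T
    rg=c+Rm@np.r_[v[6:8],0]
    oa=np.r_[v[8:10]];
    r=[(proj(ca,f(v[5]))-ha-oa),(proj(cb,f(v[5]))-hb+oa),wk*(proj(ca,f(100))-ka-oa),wk*(proj(cb,f(100))-kb+oa),proj(ca,rg)-ra-oa,proj(cb,rg)-rb+oa]
    return np.concatenate([x.ravel() for x in r]+[v[8:10]*.5])
for y0 in (0.,1.57,-1.57,0.3,):
  for wk in (.5,):
   for t in(-.35,):
    s=least_squares(rel,[605,-144,105,y0,t,80,-10,0,0,0],args=(wk,),loss='soft_l1')
    print(y0,s.cost,np.round(s.x,3)); v=s.x
    Rm=R.from_euler('ZYX',[v[3],v[4],0]).as_matrix();print('n',Rm[:,2],'ring',v[:3]+Rm@np.r_[v[6:8],0]); print(np.round(s.fun,1))
E
```

```text
prong [[589.77318349 137.27979867 120.        ]
 [665.78408533 150.88424532 120.        ]] [[588.34061325 121.17120002 120.        ]
 [662.39388785 149.48249483 120.        ]]
top [[591.52279342 170.88476737 198.        ]
 [623.18388606 183.87003334 198.        ]
 [630.43537546 155.13803021 198.        ]
 [599.08580496 145.15832025 198.        ]]
0.0 2.829894231847459 [ 6.06212e+02 -1.46929e+02  9.27440e+01  1.30000e-02 -3.34000e-01
  8.45080e+01 -5.88900e+00  9.20200e+00 -5.75000e-01 -2.88000e-01]
n [-0.32786021 -0.00434987  0.94471623] ring [ 600.52677535 -137.8013029    90.8126938 ]
[ 0.   0.2  0.3  0.2  0.1  0.3  0.2  0.3  0.3  0.1 -0.   0.5  0.1 -0.
  0.1  0.3 -0.4 -1.  -1.3 -0.1 -0.1 -0.6 -0.3 -0.1 -0.3 -0.2  0.2 -0.3
 -0.  -1.1 -0.6 -0.6  0.1 -0.1 -0.1  0.1 -0.3 -0.1]
1.57 2.8298942318472156 [ 6.06212e+02 -1.46929e+02  9.27440e+01  1.30000e-02 -3.34000e-01
  8.45080e+01 -5.88900e+00  9.20200e+00 -5.75000e-01 -2.88000e-01]
n [-0.32786021 -0.00434987  0.94471623] ring [ 600.52677794 -137.80129618   90.81268693]
[ 0.   0.2  0.3  0.2  0.1  0.3  0.2  0.3  0.3  0.1 -0.   0.5  0.1 -0
[... 301 characters left out ...]
0434987  0.94471623] ring [ 600.52677898 -137.80129399   90.81268482]
[ 0.   0.2  0.3  0.2  0.1  0.3  0.2  0.3  0.3  0.1 -0.   0.5  0.1 -0.
  0.1  0.3 -0.4 -1.  -1.3 -0.1 -0.1 -0.6 -0.3 -0.1 -0.3 -0.2  0.2 -0.3
 -0.  -1.1 -0.6 -0.6  0.1 -0.1 -0.1  0.1 -0.3 -0.1]
0.3 2.8298942318473035 [ 6.06212e+02 -1.46929e+02  9.27440e+01  1.30000e-02 -3.34000e-01
  8.45080e+01 -5.88900e+00  9.20200e+00 -5.75000e-01 -2.88000e-01]
n [-0.32786021 -0.00434987  0.94471623] ring [ 600.52677675 -137.80129911   90.81269047]
[ 0.   0.2  0.3  0.2  0.1  0.3  0.2  0.3  0.3  0.1 -0.   0.5  0.1 -0.
  0.1  0.3 -0.4 -1.  -1.3 -0.1 -0.1 -0.6 -0.3 -0.1 -0.3 -0.2  0.2 -0.3
 -0.  -1.1 -0.6 -0.6  0.1 -0.1 -0.1  0.1 -0.3 -0.1]
```

```bash
cat >> h.py <<'E'
def pose(s=None):
    s=s or ctrl.read_state(); Rm=R.from_euler('xyz',s['tool_rot']).as_matrix(); return np.array(s['eef_pos']),Rm
def go(target,yawdeg=None):
    """shift in cm in tool axes, turn about tool y (rad) from measured pose"""
    p,Rm=pose(); d=Rm.T@(np.array(target)-p)/10
    y0=np.degrees(np.arctan2(Rm[1,0],Rm[0,0])); t=0 if yawdeg is None else -np.radians(yawdeg-y0)
    print('yaw now',round(y0,2),'pos',np.round(p,1),'move cm',np.round(d,2),'turn',round(t,3))
def wcam(p,pp):
    """pose pp=(pos,R) -> cam tuple"""
    T=np.eye(4);T[:3,:3]=pp[1];T[:3,3]=pp[0]
    E=np.linalg.inv(T@p['tool_from_camera']); return cam(dict(p,extrinsics=E))
E
python3 -c "
from h import *
go([605,165,300],107)"
```

```text
yaw now 74.94 pos [168.9 627.7 231.3] move cm [-33.35  -6.87 -54.14] turn -0.56
```

Emit:
apply_moves([
  [-3.3,-3,-5.4,-0.1,8.5],
  [-6.6,-5,-10.8,-0.2,8.5],
  [-10,-6.9,-16.2,-0.3,8.5],
  [-13.3,-6.9,-21.6,-0.4,8.5],
  [-16.6,-6.9,-27,-0.5,8.5],
  [-20,-6.9,-32.4,-0.56,8.5],
  [-23.3,-6.9,-37.8,-0.56,8.5],
  [-26.6,-6.9,-43.2,-0.56,8.5],
  [-30,-6.9,-48.6,-0.56,8.5],
  [-33.3,-6.9,-54.1,-0.56,8.5],
  [-33.3,-6.9,-54.1,-0.56,8.5],
  [-33.3,-6.9,-54.1,-0.56,8.5],
])

```text
clock: 2.65
eef_pos: [605.4, 164.0, 299.9]
tool_rot: [-1.57, 0.0, 1.865]
force: [-1.6, 0.3, 0.6]
width: 84.7
```

```bash
python3 - <<'E'
from h import *
s=ctrl.read_state();pp=pose(s);print(s['clock'],s['eef_pos'],s['tool_rot'],s['qpos'],s['force'])
W=ctrl.get_image('wrist');save(W,'w1.png')
for q in ['thermo_grip','thermo_collar','fork_seat']:
    print(q,[(np.round(d['location'],0),round(d['confidence'],2)) for d in ctrl.mark_of(W,q)])
import pickle;pickle.dump((W,pp),open('w1.pkl','wb'))
E
```

```text
2.65 [605.39382455 163.98924447 299.91194365] [-1.57029623e+00  2.49473154e-04  1.86467034e+00] [-0.29721071  0.53206866 -0.02005483  1.49414677  0.01159104  1.11599682
  1.54507942] [-1.5974403   0.27663535  0.63869184]
thermo_grip [(array([608., 163., 164.]), 0.79), (array([646.,  56., 107.]), 0.6)]
thermo_collar [(array([646.,  54.,  77.]), 0.92), (array([608., 164., 121.]), 0.75), (array([612., 165.,  24.]), 0.16)]
fork_seat []
```

View pics/w1.png

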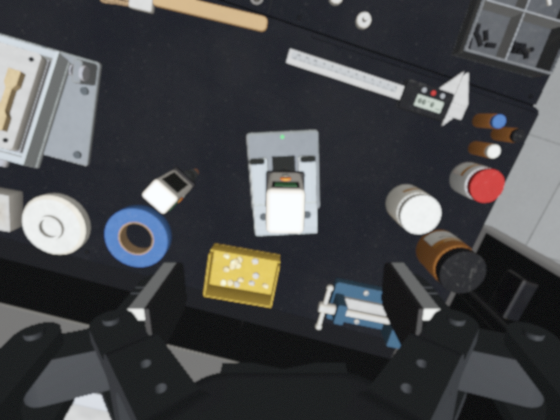

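The wrist view from above shows the fork at (285,180), almost square to the jaws, with the handle top at (285,210). I'll zoom in to get the yaw.

```bash
python3 - <<'E'
import cv2
a=cv2.imread('pics/w1.png')
cv2.imwrite('pics/w1z.png',cv2.resize(a[120:240,210:360],(750,600),interpolation=cv2.INTER_CUBIC))
E
```

```text
(no output)
```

View pics/w1z.png

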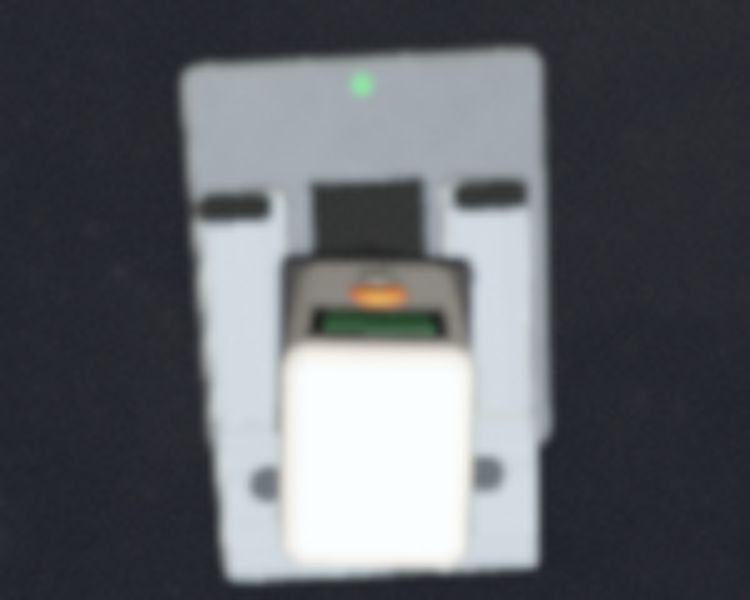

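```bash
python3 - <<'E'
from h import *
import pickle
W,pp=pickle.load(open('w1.pkl','rb'));c=wcam(W,pp)
z=lambda l:np.array(l,float)/5+[210,120]
h=atz(c,z([(283,345),(472,345),(468,568),(284,566)]),198);print(h,h.mean(0),[np.degrees(np.arctan2(*(b-a)[1::-1])) for a,b in zip(h,np.roll(h,-1,0))],[np.linalg.norm(b-a) for a,b in zip(h,np.roll(h,-1,0))])
# collar front edge z=126 (top)
k=atz(c,z([(286,262),(466,262)]),126);print('collar front',k,k.mean(0),np.linalg.norm(k[1]-k[0]))
l=atz(c,z([(200,200),(527,183)]),124);print('lips outer',l,l.mean(0),np.linalg.norm(l[1]-l[0]),np.degrees(np.arctan2(*(l[1]-l[0])[1::-1])))
b=atz(c,z([(230,582),(540,568)]),120);print('back',b,b.mean(0),np.linalg.norm(b[1]-b[0]),np.degrees(np.arctan2(*(b[1]-b[0])[1::-1])))
# slot inner edges near lips
s=atz(c,z([(270,205),(455,195)]),124);print('slot',s,s.mean(0),np.linalg.norm(s[1]-s[0]))
go([608,164,144],None)
E
```

```text
[[594.6484395  146.9393878  198.        ]
 [586.40688572 174.12223432 198.        ]
 [620.57670206 184.47975496 198.        ]
 [628.59900755 156.87835291 198.        ]] [607.55775871 165.6049325  198.        ] [np.float64(106.8667528376318), np.float64(16.863053329896346), np.float64(-73.7935742310843), np.float64(-163.68270686415843)] [np.float64(28.40475934101127), np.float64(35.705105835004964), np.float64(28.74360417011863), np.float64(35.37547311684927)]
collar front [[595.82889651 144.25112434 126.        ]
 [585.81846365 177.27042511 126.        ]] [590.82368008 160.76077472 126.        ] 34.50337649427594
lips outer [[589.47139903 125.23305764 124.        ]
 [568.28827217 183.95262495 124.        ]] [578.8798356  154.59284129 124.        ] 62.423652959221776 109.83694599022753
back [[664.44475507 151.72521227 120.        ]
 [642.95480505 211.98183063 120.        ]] [653.69978006 181.85352145 120.        ] 63.97404166859964 109.62829263545794
slot [[586.51312165 138.28480892 124.        ]
 [574.43934966 171.5307117  124.        ]] [580.47623566 154.90776031 124.        ] 35.37041167067947
yaw now 107.24 pos [603.4 168.2 300.4] move cm [-0.56 15.64 -0.32] turn 0
```

```bash
python3 - <<'E'
from h import *
for i in range(5):
    s=ctrl.read_state();print(s['clock'],s['eef_pos'],s['tool_rot'],s['force'],s['qpos'])
    ctrl.get_image('wrist')
E
```

```text
2.85 [603.38387085 168.20811301 300.44636219] [-1.57048568e+00 -1.60334144e-03  1.87161620e+00] [0.52728554 0.23563737 0.23467238] [-0.30170017  0.53026333 -0.02310375  1.4958493   0.0112153   1.11589853
  1.54505351]
2.9 [603.53586662 167.94280491 300.51102771] [-1.57063257e+00 -1.25843506e-03  1.87137224e+00] [0.15248277 0.30682424 0.85174534] [-0.30166178  0.53024302 -0.02270086  1.4957022   0.01137523  1.11592311
  1.54512668]
2.95 [603.75273428 167.57723491 300.5334701 ] [-1.57078572e+00 -8.84145181e-04  1.87103590e+00] [-0.17229967  0.63866878  0.53975818] [-0.30145544  0.53030982 -0.02229928  1.49551941  0.01157089  1.11589086
  1.54525907]
3.0 [603.98016913 167.16934476 300.54042368] [-1.57092586e+00 -6.02762968e-04  1.87043391e+00] [-0.64710201 -0.71640848 -0.34646978] [-0.30114468  0.53039623 -0.0218699   1.4953465   0.01164763  1.11583927
  1.5453064 ]
3.05 [604.1530094  166.82010034 300.52174755] [-1.57094186e+00 -3.36988102e-04  1.86995469e+00] [-0.37523257 -0.351295    0.1488655 ] [-0.30086453  0.53051458 -0.0215652   1.49518866  0.01177452  1.11586591
  1.54531613]
```

Emit:
apply_moves([
  [-0.15,4,-0.3,0,8.5],
  [-0.15,8,-0.3,0,8.5],
  [-0.15,11,-0.3,0,8.5],
  [-0.15,13.5,-0.3,0,8.5],
  [-0.15,15.0,-0.3,0,8.5],
  [-0.15,15.7,-0.3,0,8.5],
  [-0.15,15.7,-0.3,0,8.5],
])

```text
clock: 3.98
eef_pos: [608.2, 165.2, 143.5]
tool_rot: [-1.571, -0.0, 1.868]
force: [0.3, 0.2, -0.3]
width: 85.2
```

```bash
python3 - <<'E'
from h import *
s=ctrl.read_state();print(s['eef_pos'],s['tool_rot'])
B=ctrl.get_image('side');save(B,'s2.png')
W=ctrl.get_image('wrist');save(W,'w2.png')
import cv2
a=cv2.imread('pics/s2.png');cv2.imwrite('pics/s2z.png',cv2.resize(a[110:260,160:360],(800,600),interpolation=cv2.INTER_CUBIC))
E
```

```text
[608.21666764 165.15743787 143.47941207] [-1.57105907e+00 -1.32479698e-05  1.86806751e+00]
```

View pics/s2z.png

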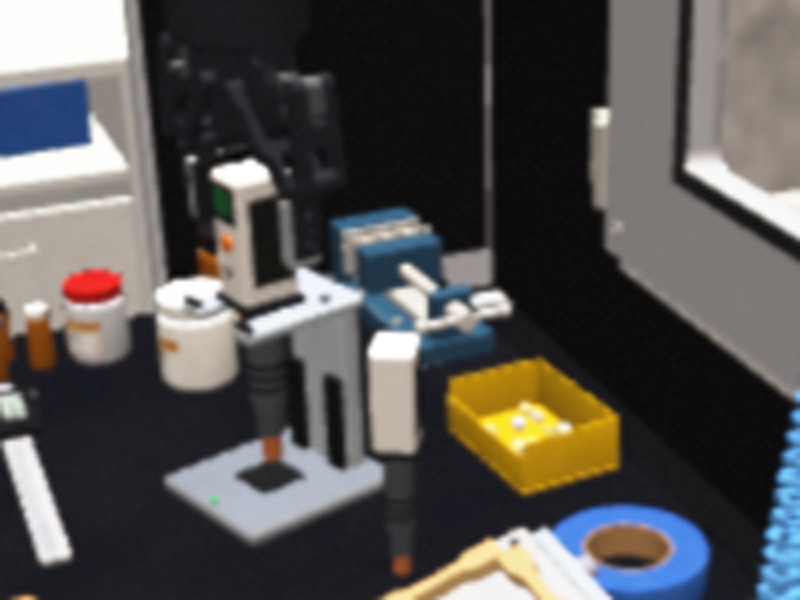

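View pics/w2.png

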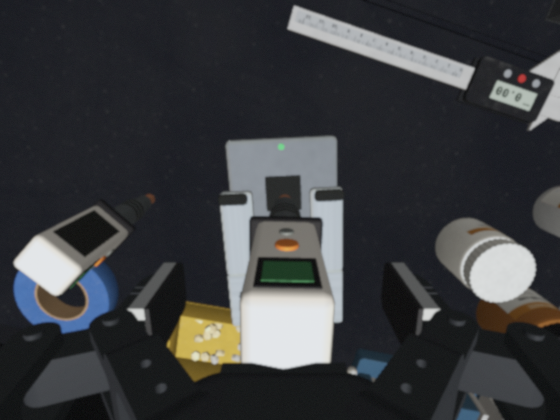

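Emit:
apply_moves([
  [0,0,0,0,2.4],
  [0,0,0,0,2.4],
  [0,0,0,0,2.4],
  [0,0,0,0,2.4],
  [0,0,0,0,2.4],
  [0,0,0,0,2.4],
])

```text
clock: 4.82
eef_pos: [608.1, 165.2, 143.6]
tool_rot: [-1.571, -0.0, 1.868]
force: [-0.6, -0.3, 4.6]
width: 29.9
```

Emit:
apply_moves([
  [0,-2,0,0,2.4],
  [0,-4,0,0,2.4],
  [0,-4,0,0,2.4],
  [0,-4,-0.4,0,2.4],
  [0,-4,-0.8,0,2.4],
  [0,-4,-1.2,0,2.4],
  [0,-4,-1.6,0,2.4],
  [0,-4,-2.0,0,2.4],
  [0,-4,-2.4,0,2.4],
  [0,-4,-2.8,0,2.4],
  [0,-4,-2.8,0,2.4],
])

```text
clock: 6.2
eef_pos: [630.6, 171.9, 180.6]
tool_rot: [-1.559, 0.0, 1.868]
force: [-6.0, -1.8, -0.5]
width: 29.2
```

```bash
python3 - <<'E'
from h import *
B=ctrl.get_image('side');save(B,'s3.png')
B=ctrl.get_image('scene');save(B,'c3.png')
W=ctrl.get_image('wrist');save(W,'w3.png')
import cv2
a=cv2.imread('pics/s3.png');a=cv2.resize(a[110:230,160:280],(400,400),interpolation=cv2.INTER_CUBIC)
b=cv2.imread('pics/c3.png');b=cv2.resize(b[140:250,185:295],(400,400),interpolation=cv2.INTER_CUBIC)
cv2.imwrite('pics/s3z.png',np.hstack([a,b]))
E
```

```text
(no output)
```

View pics/s3z.png

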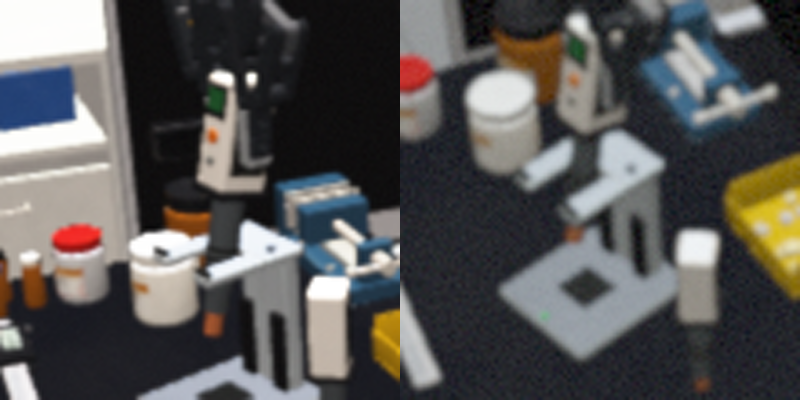

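View pics/w3.png

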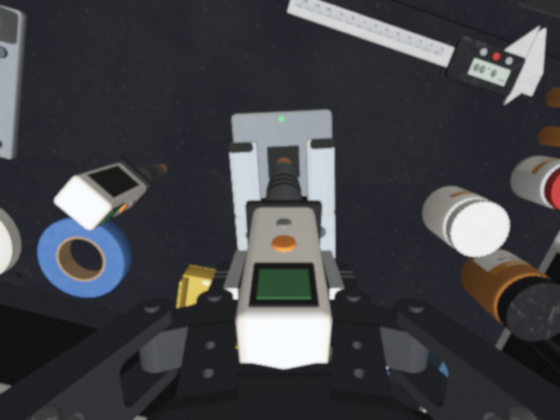

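```bash
cat >> h.py <<'E'
def tooltip(W,th,d=140,off=0,x=0):
    t=np.radians(th); c=cam(dict(W,extrinsics=np.linalg.inv(W['tool_from_camera'])))
    return proj(c,np.array([x,-18.7+off+d*np.cos(t),d*np.sin(t)]))[0]
E
python3 - <<'E'
from h import *
s=ctrl.read_state();print(s['clock'],s['eef_pos'],s['tool_rot'],s['force'])
W=ctrl.get_image('wrist')
for th in (10,12,14,16,18,20,22): print(th,'tip',tooltip(W,th),'neck124',tooltip(W,th,124),'collarbot',tooltip(W,th,42),'topfront',)
import cv2
a=cv2.imread('pics/w3.png');cv2.imwrite('pics/w3z.png',cv2.resize(a[100:370,200:370],(504,800)[:1]+(800,),interpolation=cv2.INTER_CUBIC)[:600])
E
```

```text
6.35 [630.54797835 171.88279292 180.65493812] [-1.55951683e+00  3.83713733e-05  1.86792379e+00] [-6.52545472 -2.54749421 -0.79720268]
10 tip [284.10141817 172.86710534] neck124 [284.14118645 180.30632547] collarbot [284.44597423 237.3212021 ] topfront
12 tip [284.11034076 167.04928279] neck124 [284.14985243 174.92073865] collarbot [284.45126371 234.96745624] topfront
14 tip [284.11982355 161.20864366] neck124 [284.15905941 169.52520944] collarbot [284.45686082 232.64820371] topfront
16 tip [284.12988671 155.3416751 ] neck124 [284.16882491 164.11742168] collarbot [284.46276675 230.36493764] topfront
18 tip [284.14055226 149.44480801] neck124 [284.17916796 158.69506987] collarbot [284.4689827  228.11921048] topfront
20 tip [284.15184416 143.5144088 ] neck124 [284.19010923 153.25585827] collarbot [284.47550996 225.91263737] topfront
22 tip [284.16378848 137.54677079] neck124 [284.20167109 147.79750045] collarbot [284.4823498  223.74689939] topfront
```

View pics/w3z.png

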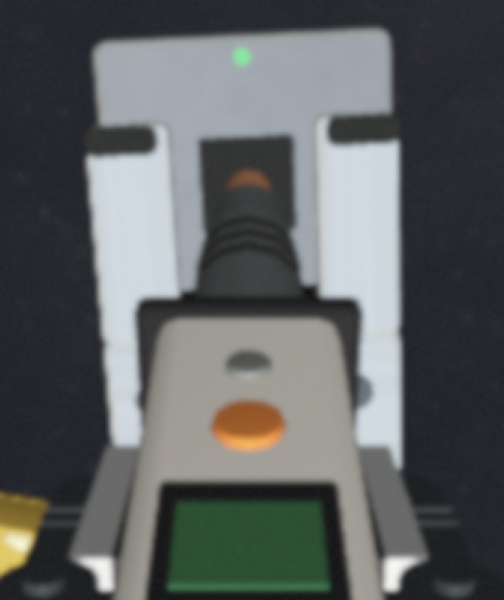

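```bash
cat >> h.py <<'E'
def tp(W,th,d,r,oy=0,oz=0,x=0):
    t=np.radians(th); c=cam(dict(W,extrinsics=np.linalg.inv(W['tool_from_camera'])))
    return proj(c,np.array([x,-18.7+oy+d*np.cos(t)-r*np.sin(t),oz+d*np.sin(t)+r*np.cos(t)]))[0]
E
python3 - <<'E'
from h import *
W=ctrl.get_image('wrist')
for oz in (-2,0,2):
 for th in (12,14,16,18,20): print(oz,th,'tip rim 157.4',tp(W,th,140,6,0,oz)[1],'neck rim 172',tp(W,th,124,11,0,oz)[1],'collar 201',tp(W,th,42,19,0,oz)[1],tp(W,th,36,19,0,oz)[1],'button mid ~243')
E
```

```text
-2 12 tip rim 157.4 162.37954213870321 neck rim 172 163.66517459910568 collar 201 206.89452778750473 212.69390656481272 button mid ~243
-2 14 tip rim 157.4 156.54069216720248 neck rim 172 158.25899668958064 collar 201 204.9763679257521 211.13504139669965 button mid ~243
-2 16 tip rim 157.4 150.67331557414028 neck rim 172 152.8365351295634 collar 201 203.11973695672444 209.64099639211292 button mid ~243
-2 18 tip rim 157.4 144.77386822741818 neck rim 172 147.39557558756414 collar 201 201.32733659905824 208.214380099909 button mid ~243
-2 20 tip rim 157.4 138.83873969685393 neck rim 172 141.93391882881554 collar 201 199.6019876724288 206.8578897611017 button mid ~243
0 12 tip rim 157.4 159.8151457832173 neck rim 172 160.93061750701796 collar 201 203.06457774237637 208.75925817181485 button mid ~243
0 14 tip rim 157.4 153.93814415626443 neck rim 172 155.48425533677158 collar 201 201.11024419486037 207.1659489561144 button mid ~243
0 16 tip rim 157.4 148.03029788986967 neck rim 172 150.0192893381315 collar 201 199.216310962112 205.63651622960379 button mid ~243
0 18 tip rim 157.4 142.087
[... 211 characters left out ...]
7983548060354 button mid ~243
2 12 tip rim 157.4 157.2397426468639 neck rim 172 158.18352919250998 collar 201 199.20909819876758 204.79752626573452 button mid ~243
2 14 tip rim 157.4 151.32431419049126 neck rim 172 152.69666951391014 collar 201 197.21814897272444 203.16933344684557 button mid ~243
2 16 tip rim 157.4 145.3757008461532 neck rim 172 147.18886170631103 collar 201 195.28645166794686 201.60405568159987 button mid ~243
2 18 tip rim 157.4 139.39012373821163 neck rim 172 141.65767002504657 collar 201 193.4167043109549 200.10431647616252 button mid ~243
2 20 tip rim 157.4 133.36371853655487 neck rim 172 136.10065710387653 collar 201 191.61172701407185 198.6728316382414 button mid ~243
```

```bash
python3 - <<'E'
from h import *
A=ctrl.get_image('scene');B=ctrl.get_image('side')
p,Rm=pose();G=p+Rm@[0,-18.7,0]
for th in (10,12,14,16,18):
    t=np.radians(th);a=Rm@[0,np.cos(t),np.sin(t)]; e=Rm@[0,-np.sin(t),np.cos(t)]
    print(th,'abs tilt',np.degrees(np.arccos(-a[2])),'side tip',proj(cam(B),G+140*a)[0],'collar',proj(cam(B),G+42*a)[0],'topfront',proj(cam(B),G-36*a+18*e)[0],'scene tip',proj(cam(A),G+140*a)[0])
E
```

```text
10 abs tilt 10.64383761990267 side tip [225.79339781 208.97407606] collar [229.61130386 167.52856676] topfront [225.76648027 132.43724225] scene tip [234.18028416 204.9772805 ]
12 abs tilt 12.643837389652079 side tip [223.98677999 209.2076971 ] collar [229.05518654 167.55850401] topfront [226.29597262 132.14756689] scene tip [232.66054771 205.59410173]
14 abs tilt 14.643837221430502 side tip [222.17663858 209.37249041] collar [228.50065571 167.56600865] topfront [226.83101466 131.87915605] scene tip [231.14087967 206.16004347]
16 abs tilt 16.643837092871685 side tip [220.36485908 209.46758228] collar [227.9483651  167.55100162] topfront [227.37089339 131.6323159 ] scene tip [229.62278898 206.67419521]
18 abs tilt 18.643836991206094 side tip [218.55336939 209.49214951] collar [227.3989701  167.51342886] topfront [227.91489207 131.40732099] scene tip [228.10780608 207.13567484]
```

Emit:
apply_moves([
  [0,0,-0.4,0,2.4],
  [0,0,-0.8,0,2.4],
  [0,0,-1.1,0,2.4],
  [0,0,-1.1,0,2.4],
  [0,0,-1.1,0,2.4],
])

```text
clock: 7.18
eef_pos: [640.4, 174.9, 179.9]
tool_rot: [-1.558, 0.0, 1.868]
force: [-7.5, -1.7, -3.2]
width: 29.3
```

```bash
cat > meas.py <<'E'
from h import *
import cv2,sys
n=sys.argv[1]
B=ctrl.get_image('side');save(B,'s%s.png'%n)
A=ctrl.get_image('scene');save(A,'c%s.png'%n)
s=ctrl.read_state();p,Rm=pose(s);print(s['clock'],p,s['tool_rot'],s['force'])
G=p+Rm@[0,-18.7,0];out=[]
for c,f in((B,'s'),(A,'c')):
    uv=proj(cam(c),G)[0];x,y=(uv-[60,45]).astype(int);x=max(x,0);y=max(y,0)
    out.append(cv2.resize(c['image'][y:y+120,x:x+80,::-1],(400,600),interpolation=cv2.INTER_CUBIC));print(f,'origin',x,y,'scale 5')
    for th in map(float,sys.argv[2].split(',')):
        t=np.radians(th);a=Rm@[0,np.cos(t),np.sin(t)]
        print(th,'abs',np.degrees(np.arccos(-a[2])),'tip crop px',(proj(cam(c),G+140*a)[0]-[x,y])*5,'tip',G+140*a)
cv2.imwrite('pics/m%s.png'%n,np.hstack(out))
E
python3 meas.py 4 14,17,20,23
```

```text
7.275 [640.4055847  174.90231006 179.91302259] [-1.55775621e+00  9.16353718e-05  1.86799104e+00] [-6.47779966 -1.80199197 -3.87948675]
s origin 175 103 scale 5
14.0 abs 14.74714478518829 tip crop px [254.78113436 526.65015165] tip [606.56663263 164.52743383  63.22322508]
17.0 abs 17.747144622932375 tip crop px [241.3814736  527.17347319] tip [599.83822865 162.46695445  65.2738938 ]
20.0 abs 20.747144506338113 tip crop px [228.00118104 526.90299352] tip [593.22165465 160.44075971  67.69003144]
23.0 abs 23.747144418084346 tip crop px [214.6736652  525.82673823] tip [586.73504621 158.4544033   70.46501554]
c origin 182 112 scale 5
14.0 abs 14.74714478518829 tip crop px [261.56891535 462.30050599] tip [606.56663263 164.52743383  63.22322508]
17.0 abs 17.747144622932375 tip crop px [250.29346793 465.99203532] tip [599.83822865 162.46695445  65.2738938 ]
20.0 abs 20.747144506338113 tip crop px [239.06579526 469.08640724] tip [593.22165465 160.44075971  67.69003144]
23.0 abs 23.747144418084346 tip crop px [227.91217121 471.56981305] tip [586.73504621 158.4544033   70.46501554]
```

View pics/m4.png

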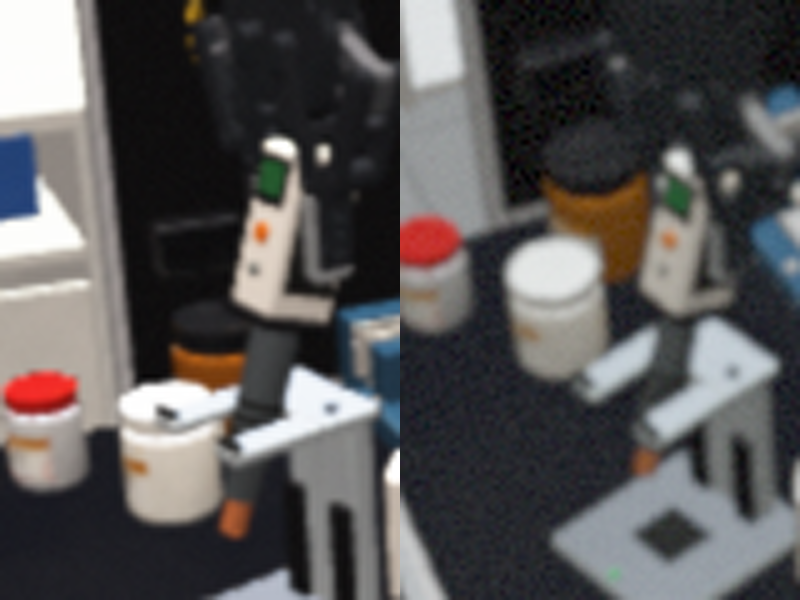

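Emit:
apply_moves([
  [0,-1,0.5,0,2.4],
  [0,-4,0.5,0,2.4],
  [0,-7,0.5,0,2.4],
  [0,-10,0.5,0,2.4],
  [-0.5,-11,1,0.17,2.4],
  [-2.5,-11,3,0.34,2.4],
  [-5,-11,5,0.51,2.4],
  [-8,-11,7,0.68,2.4],
  [-11,-11,9,0.85,2.4],
  [-14,-11,11,1.02,2.4],
  [-17,-11,13,1.19,2.4],
  [-20,-11,15,1.36,2.4],
  [-23,-11,17,1.53,2.4],
  [-25,-11,19,1.7,2.4],
  [-27,-11,20,1.87,2.4],
  [-27,-11,20,2.04,2.4],
  [-27,-11,20,2.21,2.4],
  [-27,-11,20,2.38,2.4],
  [-27,-11,20,2.55,2.4],
])

```text
clock: 9.65
eef_pos: [534.2, -140.4, 294.1]
tool_rot: [-1.569, -0.003, -0.687]
force: [0.1, 0.3, -3.3]
width: 29.7
```

Emit:
apply_moves([
  [0,0,0,0.17,2.4],
  [0,0.5,0,0.34,2.4],
  [0,1,0,0.51,2.4],
  [0,1.5,0,0.68,2.4],
  [0,2,0,0.81,2.4],
  [0,2.7,0,0.876,2.4],
  [0,2.7,0,0.876,2.4],
  [0,2.7,0,0.876,2.4],
  [0,2.7,0,0.876,2.4],
])

```text
clock: 10.78
eef_pos: [533.5, -140.4, 266.8]
tool_rot: [-1.57, -0.0, -1.557]
force: [-0.5, 0.2, -2.8]
width: 29.8
```

```bash
python3 - <<'E'
from h import *
import pickle,cv2
s=ctrl.read_state();pp=pose(s);print(s['clock'],s['eef_pos'],s['tool_rot'],s['force'],s['qpos'])
W=ctrl.get_image('wrist');save(W,'w5.png')
s=ctrl.read_state();print(s['eef_pos'])
for q in ['spot_axis','thermo_tip']:
    print(q,[(np.round(d['location'],0),round(d['confidence'],2)) for d in ctrl.mark_of(W,q)])
pickle.dump((W,pp),open('w5.pkl','wb'))
cv2.imwrite('pics/w5z.png',cv2.resize(cv2.imread('pics/w5.png')[80:350,120:480],(800,600),interpolation=cv2.INTER_CUBIC))
E
python3 meas.py 5 17,18,19,20
```

```text
10.775 [ 533.54181662 -140.37198892  266.76092624] [-1.56970179e+00 -3.97649473e-05 -1.55712370e+00] [-0.452539    0.15055211 -2.83662473] [-0.36066829  0.59650841  0.91914977  1.76699025 -0.5409033   1.05164007
 -0.80271461]
[ 533.44401876 -140.40166027  266.71034403]
spot_axis [(array([ 601., -141.,   81.]), 0.74)]
thermo_tip [(array([ 575., -137.,  156.]), 0.47), (array([644.,  56.,  -2.]), 0.41), (array([ 546., -142.,  244.]), 0.18)]
11.025 [ 533.23370741 -140.32043029  266.43255688] [-1.57050208e+00  7.94850144e-05 -1.55789402e+00] [-0.16667385 -0.52704181 -1.58220611]
s origin 163 119 scale 5
17.0 abs 17.016859689668966 tip crop px [462.26873809 614.43664692] tip [ 574.19610858 -139.78273621  151.26194052]
18.0 abs 18.016859654771817 tip crop px [469.25620954 610.7715807 ] tip [ 576.52603964 -139.75273151  151.99737973]
19.0 abs 19.016859623429553 tip crop px [476.18884923 607.00816071] tip [ 578.84278177 -139.72290021  152.77337321]
20.0 abs 20.016859595108915 tip crop px [483.06539118 603.14733789] tip [ 581.14562926 -139.69325139  153.58968458]
c origin 188 192 scale 5
17.0 abs 17.016859689668966 tip crop px [411.15739359 414.25086575] tip [ 574.19610858 -139.78273621  151.26194052]
18.0 abs 18.016859654771817 tip crop px [416.38304278 411.14093896] tip [ 576.52603964 -139.75273151  151.99737973]
19.0 abs 19.016859623429553 tip crop px [421.57572296 407.98129305] tip [ 578.84278177 -139.72290021  152.77337321]
20.0 abs 20.016859595108915 tip crop px [426.73435117 404.77260818] tip [ 581.14562926 -139.69325139  153.58968458]
```

View pics/w5.png

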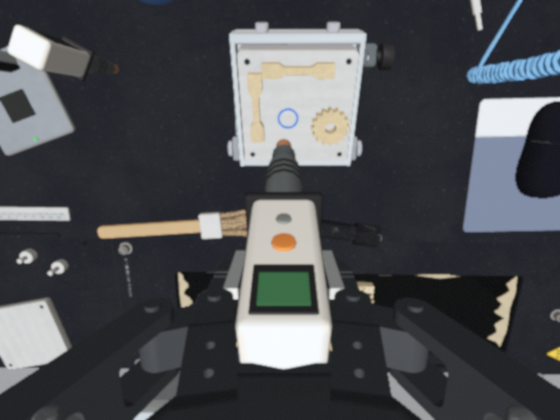

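View pics/m5.png

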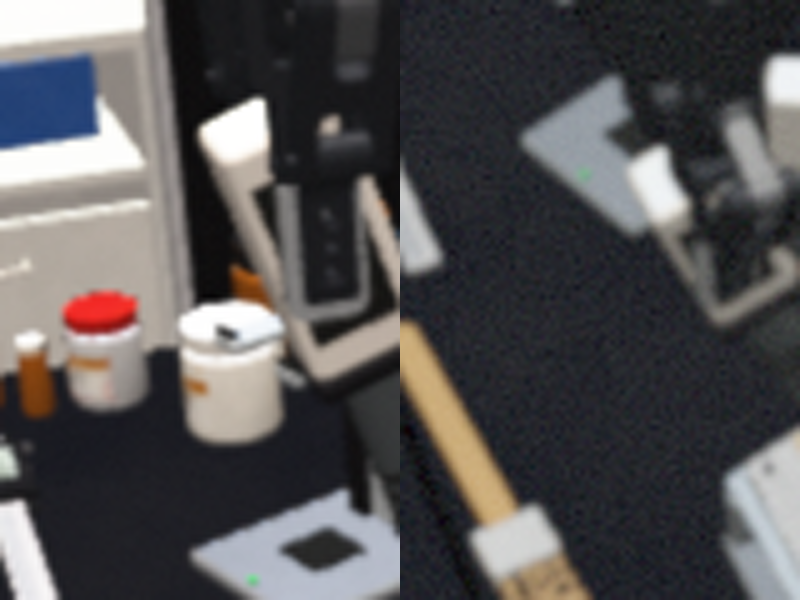

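```bash
python3 - <<'E'
import cv2,numpy as np
a=cv2.imread('pics/s5.png');b=cv2.imread('pics/c5.png')
cv2.imwrite('pics/s5z.png',cv2.resize(a[205:325,220:360],(700,600),interpolation=cv2.INTER_CUBIC))
cv2.imwrite('pics/c5z.png',cv2.resize(b[235:335,230:350],(720,600),interpolation=cv2.INTER_CUBIC))
w=cv2.imread('pics/w5.png')
cv2.imwrite('pics/w5z.png',cv2.resize(w[20:180,215:375],(600,600),interpolation=cv2.INTER_CUBIC))
E
```

```text
(no output)
```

View pics/s5z.png

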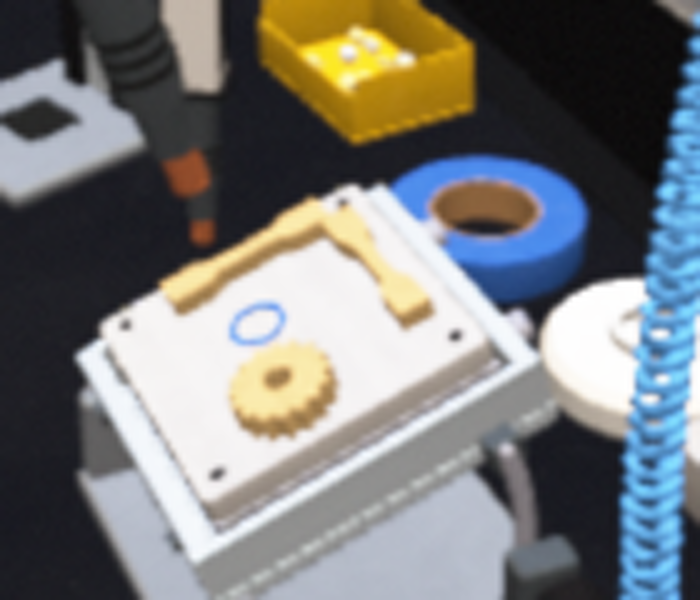

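View pics/c5z.png

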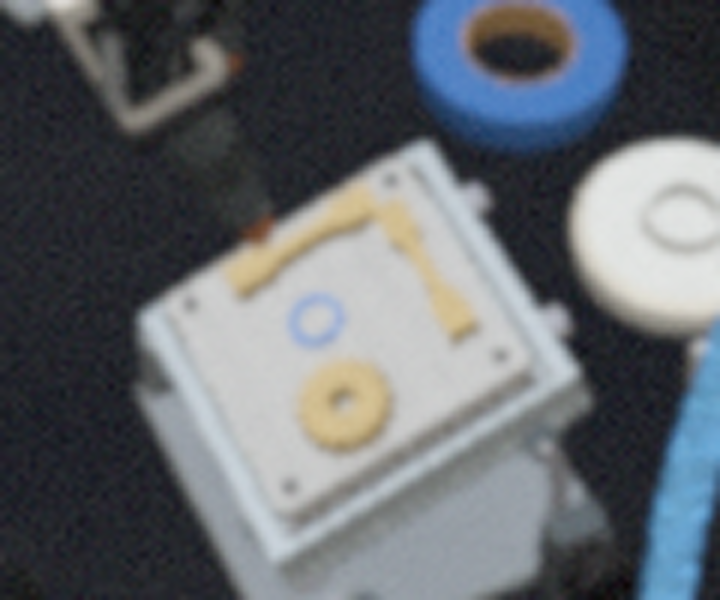

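View pics/w5z.png

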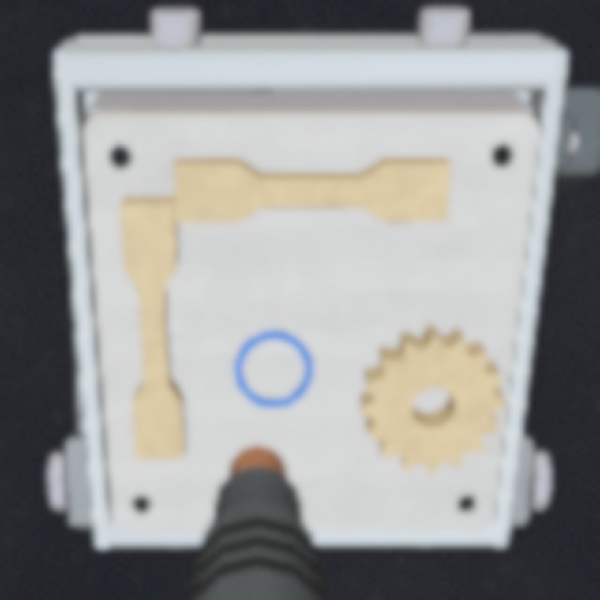

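```bash
cat > fit.py <<'E'
from h import *
import pickle
from scipy.optimize import least_squares
A=ctrl.get_image('scene');B=ctrl.get_image('side')
W,pp=pickle.load(open('w5.pkl','rb'))
cs=[cam(A),cam(B),wcam(W,pp)]
sc=lambda l,o,k:(np.array(l,float)+.5)/k+np.array(o)-.5
H=[sc([(190,304),(391,180),(502,356),(290,486),(317,320),(262,238)],(230,235),6),sc([(125,325),(343,203),(456,335),(218,473),(258,324),(191,190)],(220,205),5),sc([(140,504),(120,156),(502,155),(467,503),(274,369),(258,446)],(215,20),3.75)]
sq=np.array([[-1,1],[1,1],[1,-1],[-1,-1.]])/2
def rel(v,full=False):
    c=v[:3];Rm=R.from_euler('ZYX',[v[3],v[4],0]).as_matrix()
    X=np.vstack([c+np.c_[sq*v[5],np.zeros(4)]@Rm.T,c+Rm@np.r_[v[6:8],0]])
    o=v[8:].reshape(3,2)
    r=[((proj(cs[i],X)-H[i][:5]-o[i])*[.7,.7,1][i]/.3).ravel() for i in range(3)]
    return np.concatenate(r+[v[8:]/1.0])
if __name__=='__main__':
    s=least_squares(rel,[605,-144,95,0,-.33,84,-6,4]+[0]*6,loss='soft_l1');v=s.x
    J=np.linalg.pinv(s.jac.T@s.jac)
    print(np.round(v,3),s.cost);print('sd',np.round(np.sqrt(np.diag(J))[:8],3));print(np.round(s.fun[:30].reshape(3,5,2)*.3,2).tolist())
    Rm=R.from_euler('ZYX',[v[3],v[4],0]).as_matrix();rg=v[:3]+Rm@np.r_[v[6:8],0];print('tilt',np.degrees(v[4]),'n',Rm[:,2],'ring',rg)
    # tip triangulated with same offsets; all three: wrist rim approx
    o=v[8:].reshape(3,2)
    f=lambda X:np.concatenate([(proj(cs[i],X)[0]-H[i][5]-o[i]) for i in (0,1)]+[(proj(cs[2],X+6*np.array([.945,0,.327]))[0]-H[2][5]-o[2])*2])
    t=least_squares(f,[578,-140,152]);print('tip',t.x,t.fun)
    G=pp[0]+pp[1]@[0,-18.7,0]; d=t.x-G;print('axis len',np.linalg.norm(d),'tilt x',np.degrees(np.arctan2(d[0],-d[2])),'tilt y',np.degrees(np.arctan2(d[1],-d[2])))
E
python3 fit.py
```

```text
[ 6.02873e+02 -1.52286e+02  9.86140e+01  1.70000e-02 -3.27000e-01
  8.39140e+01 -6.16600e+00  7.92100e+00 -8.12000e-01  6.45000e-01
 -1.17000e-01 -2.66000e-01  1.02000e-01 -1.63000e-01] 1.788910523564077
sd [0.737 0.8   1.483 0.002 0.008 0.374 0.291 0.309]
[[[-0.01, -0.04], [-0.03, -0.0], [-0.09, -0.06], [0.05, 0.02], [-0.0, 0.17]], [[0.08, -0.09], [-0.04, -0.04], [0.05, -0.09], [-0.1, 0.0], [-0.02, 0.21]], [[0.26, 0.05], [-0.03, -0.05], [0.03, -0.04], [-0.14, 0.1], [-0.07, -0.07]]]
tilt -18.727699180340764 n [-0.3210271  -0.00530153  0.94705517] ring [ 596.90299371 -144.46199084   96.63412778]
tip [ 577.32387812 -140.82808536  150.4048321 ] [-0.56781875  0.07283613 -0.07245117 -0.07018296  0.04904175 -0.11254013]
axis len 141.98245060969762 tilt x 17.969356521371797 tilt y -0.19368893628913236
```

Emit:
apply_moves([
  [0.39,1.1,0.41,0,2.4],
  [0.39,2.2,0.81,0,2.4],
  [0.39,3.3,1.22,0,2.4],
  [0.39,4.0,1.47,0,2.4],
  [0.39,4.41,1.62,0,2.4],
  [0.39,4.41,1.62,0,2.4],
  [0.39,4.41,1.62,0,2.4],
  [0.39,4.41,1.62,0,2.4],
])

```text
clock: 12.12
eef_pos: [549.5, -144.0, 222.5]
tool_rot: [-1.57, -0.0, -1.558]
force: [-0.1, -0.4, -2.5]
width: 29.3
```

```bash
python3 - <<'E'
from h import *
import pickle,cv2
s=ctrl.read_state();pp=pose(s);print(s['clock'],s['eef_pos'],s['tool_rot'],s['force'])
W=ctrl.get_image('wrist');save(W,'w6.png')
B=ctrl.get_image('side');save(B,'s6.png');A=ctrl.get_image('scene');save(A,'c6.png')
s=ctrl.read_state();print(s['eef_pos'])
pickle.dump((W,pp),open('w6.pkl','wb'))
w=cv2.imread('pics/w6.png')
a=cv2.resize(w[100:200,235:335],(400,400),interpolation=cv2.INTER_CUBIC)
b=cv2.resize(cv2.imread('pics/s6.png')[220:300,230:310],(400,400),interpolation=cv2.INTER_CUBIC)
cv2.imwrite('pics/w6z.png',np.hstack([a,b]))
E
```

```text
12.125 [ 549.52252596 -144.04417088  222.53166135] [-1.57025528e+00 -5.11754532e-05 -1.55802003e+00] [-0.13664734 -0.39612267 -2.50421043]
[ 549.50248798 -143.96861303  222.42274181]
```

View pics/w6z.png

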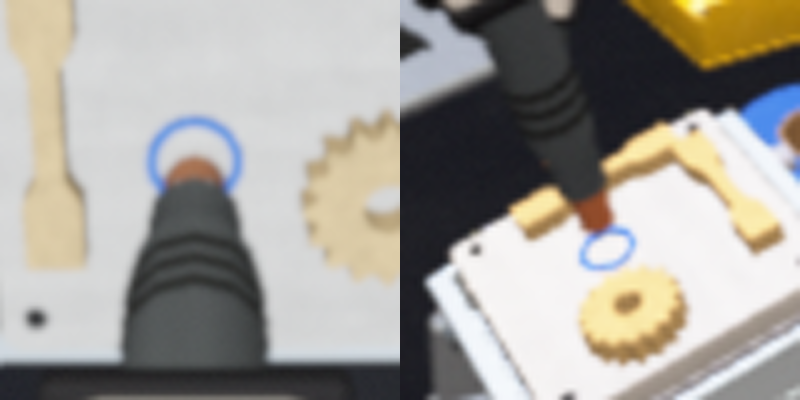

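View pics/w6.png

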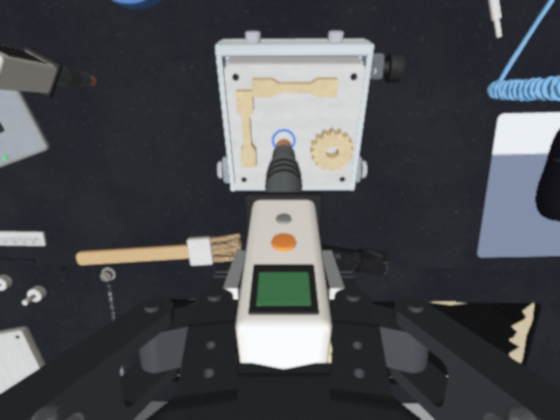

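```bash
python3 - <<'E'
from h import *
import pickle
W,pp=pickle.load(open('w6.pkl','rb'))
for th in (17.5,18.5,19.5):
  for L in (140,142):
    print(th,L,'rim',tp(W,th,L,6)[1],[ (s,round(tp(W,th,L+s,0)[1],1)) for s in (0,5,10,15,20)])
c=wcam(W,pp);print('ring est proj',proj(c,[596.9,-144.46,96.63]))
A=ctrl.get_image('scene');B=ctrl.get_image('side')
n=np.array([-.321,-.005,.947]);G=pp[0]+pp[1]@[0,-18.7,0]
t=np.radians(18.5);a=pp[1]@[0,np.cos(t),np.sin(t)]
for nm,cc in(('side',cam(B)),('wrist',c)):print(nm,[(s,proj(cc,G+a*(140+s))[0].round(1)) for s in (0,5,10,15)],'ring',proj(cc,[596.9,-144.46,96.63]))
print('tip',G+a*140)
E
```

```text
17.5 140 rim 140.51960133864497 [(0, np.float64(147.9)), (5, np.float64(145.3)), (10, np.float64(142.7)), (15, np.float64(140.3)), (20, np.float64(137.9))]
17.5 142 rim 139.49353348570745 [(0, np.float64(146.9)), (5, np.float64(144.3)), (10, np.float64(141.8)), (15, np.float64(139.3)), (20, np.float64(137.0))]
18.5 140 rim 137.51571892778716 [(0, np.float64(144.9)), (5, np.float64(142.2)), (10, np.float64(139.6)), (15, np.float64(137.1)), (20, np.float64(134.6))]
18.5 142 rim 136.45975694387369 [(0, np.float64(143.9)), (5, np.float64(141.2)), (10, np.float64(138.6)), (15, np.float64(136.1)), (20, np.float64(133.7))]
19.5 140 rim 134.50132529095094 [(0, np.float64(142.0)), (5, np.float64(139.2)), (10, np.float64(136.5)), (15, np.float64(133.9)), (20, np.float64(131.4))]
19.5 142 rim 133.4148826228801 [(0, np.float64(140.8)), (5, np.float64(138.1)), (10, np.float64(135.4)), (15, np.float64(132.9)), (20, np.float64(130.4))]
ring est proj [[283.40092973 139.75178757]]
side [(0, array([269. , 263.4])), (5, array([270. , 265.6])), (10, array([271. , 267.8])), (15, array([271.9, 270. ]))] ring [[271.05866855 269.43936699]]
wrist [(0, array([282.1, 144.9])), (5, array([282.1, 142.2])), (10, array([282.1, 139.6])), (15, array([282.1, 137.1]))] ring [[283.40092973 139.75178757]]
tip [ 594.00333011 -143.48167638  108.49040126]
```

Emit:
apply_moves([
  [0,0.28,0.14,0,2.4],
  [0,0.57,0.24,0,2.4],
  [0,0.66,0.27,0,2.4],
  [0,0.76,0.3,0,2.4],
  [0,0.76,0.3,0,2.4],
])

```text
clock: 13.0
eef_pos: [552.4, -143.9, 214.5]
tool_rot: [-1.571, 0.0, -1.558]
force: [-0.0, 0.1, -2.6]
width: 29.4
```

```bash
cat > look.py <<'E'
from h import *
import cv2,sys
n=sys.argv[1]
s=ctrl.read_state();print(s['clock'],s['eef_pos'],s['tool_rot'],s['force'])
W=ctrl.get_image('wrist');save(W,'w%s.png'%n)
F=[ctrl.read_state()['force']]
B=ctrl.get_image('side');save(B,'s%s.png'%n);F.append(ctrl.read_state()['force']);print(np.round(F,1))
w=cv2.imread('pics/w%s.png'%n)
a=cv2.resize(w[100:200,235:335],(400,400),interpolation=cv2.INTER_CUBIC)
b=cv2.resize(cv2.imread('pics/s%s.png'%n)[230:290,240:300],(400,400),interpolation=cv2.INTER_CUBIC)
cv2.imwrite('pics/w%sz.png'%n,np.hstack([a,b]))
E
python3 look.py 7
```

```text
13.0 [ 552.40465786 -143.91369496  214.51450109] [-1.57095790e+00  2.69323318e-05 -1.55794704e+00] [-0.03939081  0.14805387 -2.55388123]
[[ 0.4  0.6 -1.7]
 [-0.1 -0.3 -1.9]]
```

View pics/w7z.png

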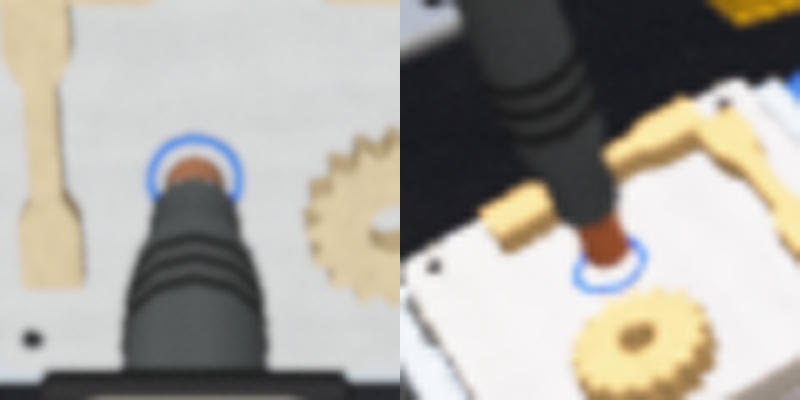

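Emit:
apply_moves([
  [0,0.1,0.03,0,2.4],
  [0,0.19,0.06,0,2.4],
  [0,0.28,0.1,0,2.4],
  [0,0.28,0.1,0,2.4],
])

```text
clock: 13.6
eef_pos: [553.4, -143.9, 211.7]
tool_rot: [-1.571, 0.0, -1.558]
force: [-0.2, -0.3, -1.3]
width: 29.6
```

Emit:
apply_moves([
  [0,0.1,0.03,0,2.4],
  [0,0.19,0.06,0,2.4],
  [0,0.19,0.06,0,2.4],
])

```text
clock: 13.98
eef_pos: [554.0, -144.0, 210.0]
tool_rot: [-1.571, 0.0, -1.558]
force: [-1.1, -0.3, 1.3]
width: 29.4
```

Emit:
apply_moves([
  [0,0.1,0.03,0,2.4],
  [0,0.19,0.06,0,2.4],
  [0,0.24,0.08,0,2.4],
  [0,0.24,0.08,0,2.4],
  [0,0.24,0.08,0,2.4],
])

```text
clock: 14.6
eef_pos: [554.8, -144.0, 207.6]
tool_rot: [-1.571, -0.0, -1.558]
force: [-1.8, 0.0, 2.6]
width: 29.7
```

```bash
python3 look.py 8
```

```text
14.6 [ 554.82484884 -143.96404447  207.56978101] [-1.57075882e+00 -5.02437105e-05 -1.55803049e+00] [-1.81226645  0.03407826  2.57049821]
[[-1.5  0.5  2.4]
 [-1.3 -0.3  2.5]]
```

View pics/w8z.png

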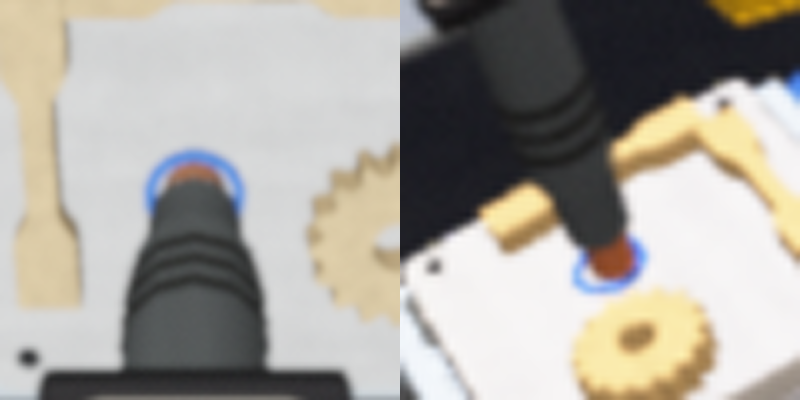

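Emit:
apply_moves([
  [0,0.08,0.03,0,2.4],
  [0,0.15,0.05,0,2.4],
  [0,0.15,0.05,0,2.4],
  [0,0.15,0.05,0,2.4],
])

```text
clock: 15.2
eef_pos: [555.3, -144.0, 206.0]
tool_rot: [-1.571, -0.0, -1.558]
force: [-1.8, 1.1, 3.1]
width: 29.4
```

```bash
python3 look.py 9
```

```text
15.2 [ 555.27098373 -143.96027522  206.03497818] [-1.57085825e+00 -1.02762894e-05 -1.55809650e+00] [-1.79579873  1.09223944  3.10657059]
[[-1.1 -0.2  3.3]
 [-1.7  0.2  3.7]]
```

View pics/w9z.png

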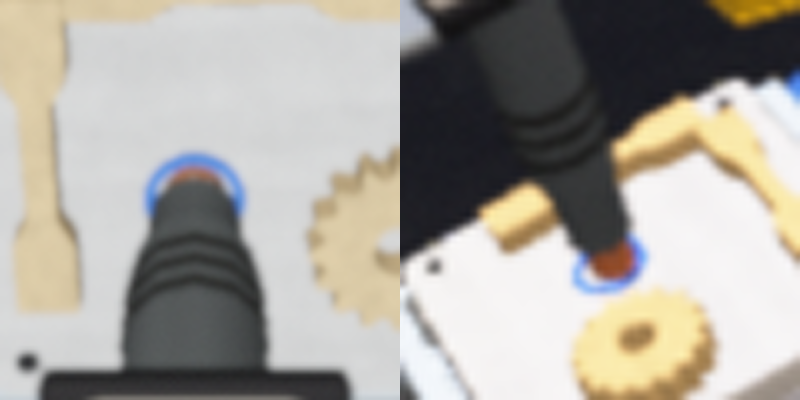

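Emit:
apply_moves([
  [0,0,0,0,2.4],
  [0,0,0,0,2.4],
  [0,0,0,0,2.4],
  [0,0,0,0,2.4],
  [0,0,0,0,2.4],
  [0,0,0,0,2.4],
  [0,0,0,0,2.4],
  [0,0,0,0,2.4],
  [0,0,0,0,2.4],
  [0,0,0,0,2.4],
  [0,0,0,0,2.4],
  [0,0,0,0,2.4],
  [0,0,0,0,2.4],
  [0,0,0,0,2.4],
  [0,0,0,0,2.4],
  [0,0,0,0,2.4],
  [0,0,0,0,2.4],
  [0,0,0,0,2.4],
  [0,0,0,0,2.4],
  [0,0,0,0,2.4],
])

```text
clock: 17.8
eef_pos: [555.3, -143.9, 206.0]
tool_rot: [-1.571, -0.0, -1.558]
force: [-2.1, -0.3, 3.1]
width: 29.5
```

```bash
python3 look.py 10
```

```text
17.8 [ 555.31715621 -143.91100999  205.99305404] [-1.57084983e+00 -1.15412294e-05 -1.55796775e+00] [-2.08362198 -0.30145658  3.06870184]
[[-2.5 -0.3  3.4]
 [-2.  -0.5  2.9]]
```

View pics/w10z.png

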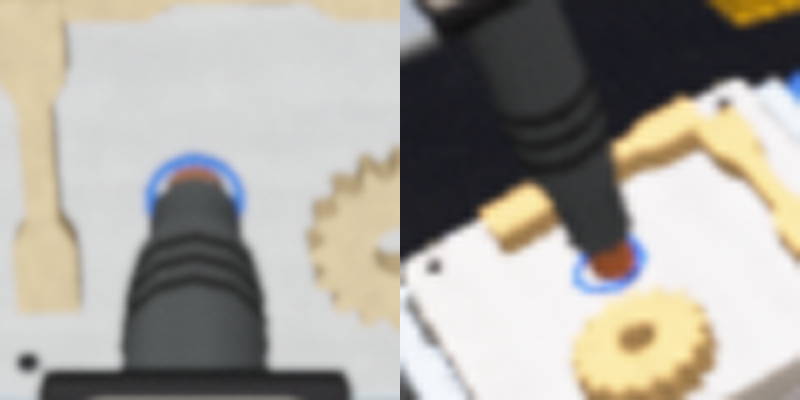

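Emit:
apply_moves([
  [0,-0.5,-0.17,0,2.4],
  [0,-2,-0.68,0,2.4],
  [0,-4,-1.36,0,2.4],
  [0,-6,-2.0,0,2.4],
  [0,-8.5,-2.2,0,2.4],
  [-3,-9.5,-2.5,-0.05,2.4],
  [-7,-9.5,-3,-0.1,2.4],
  [-11,-9.5,-3.5,-0.15,2.4],
  [-15,-9.5,-4,-0.2,2.4],
  [-19,-9.5,-4,-0.25,2.4],
  [-23,-9.5,-4,-0.3,2.4],
  [-26,-9.5,-4.06,-0.335,2.4],
  [-27.4,-9.5,-4.06,-0.335,2.4],
  [-27.4,-9.5,-4.06,-0.335,2.4],
  [-27.4,-9.5,-4.06,-0.335,2.4],
  [-27.4,-9.5,-4.06,-0.335,2.4],
  [-27.4,-9.5,-4.06,-0.335,2.4],
])

```text
clock: 20.02
eef_pos: [511.3, 128.7, 301.1]
tool_rot: [-1.571, -0.0, -1.225]
force: [-0.3, -0.0, -2.0]
width: 29.5
```

```bash
python3 - <<'E'
from h import *
import pickle
s=ctrl.read_state();pp=pose(s);print(s['clock'],s['eef_pos'],s['tool_rot'],s['force'])
W=ctrl.get_image('wrist');save(W,'w11.png');pickle.dump((W,pp),open('w11.pkl','wb'))
B=ctrl.get_image('side');save(B,'s11.png')
go([511.2,130,183],-70.1)
E
```

```text
20.025 [511.29988986 128.65525607 301.07539747] [-1.57082092e+00 -8.86378260e-05 -1.22462888e+00] [-0.256453   -0.00255763 -1.96679307]
yaw now -70.12 pos [511.3 129.1 301. ] move cm [-0.09 11.8   0.03] turn -0.0
```

View pics/w11.png

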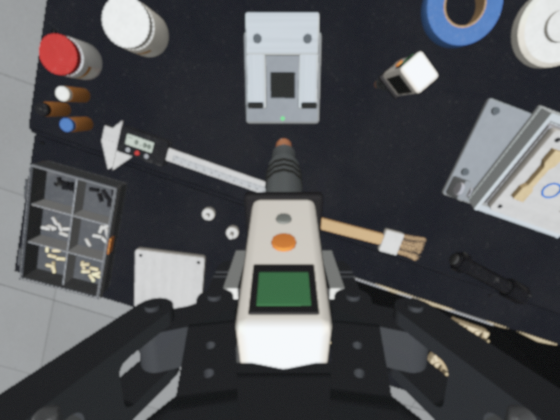

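Emit:
apply_moves([
  [-0.1,4,0,0,2.4],
  [-0.1,8,0,0,2.4],
  [-0.1,11,0,0,2.4],
  [-0.1,11.8,0,0,2.4],
  [-0.1,11.8,0,0,2.4],
  [-0.1,11.8,1.5,0,2.4],
  [-0.1,11.8,3,0,2.4],
  [-0.1,11.8,4.5,0,2.4],
  [-0.1,11.8,6,0,2.4],
  [-0.1,11.8,6.5,0,2.4],
  [-0.1,11.8,6.5,0,2.4],
  [-0.1,11.8,6.5,0,2.4],
])

```text
clock: 21.62
eef_pos: [571.5, 152.4, 183.3]
tool_rot: [-1.571, 0.0, -1.223]
force: [-0.3, -0.5, -2.0]
width: 29.4
```

```bash
cat > lk.py <<'E'
from h import *
import cv2,sys
n=sys.argv[1]
s=ctrl.read_state();print(s['clock'],s['eef_pos'],s['tool_rot'],s['force'])
W=ctrl.get_image('wrist');save(W,'w%s.png'%n)
B=ctrl.get_image('side');save(B,'s%s.png'%n)
A=ctrl.get_image('scene');save(A,'c%s.png'%n)
a=cv2.resize(cv2.imread('pics/w%s.png'%n)[0:300,160:410],(400,480),interpolation=cv2.INTER_CUBIC)
b=cv2.resize(cv2.imread('pics/s%s.png'%n)[110:230,180:280],(400,480),interpolation=cv2.INTER_CUBIC)
cv2.imwrite('pics/w%sz.png'%n,np.hstack([a,b]))
E
python3 lk.py 12
```

```text
21.625 [571.49550925 152.42172248 183.28621177] [-1.57105952e+00  2.33821776e-04 -1.22333356e+00] [-0.25676333 -0.47619685 -1.9602945 ]
```

View pics/w12z.png

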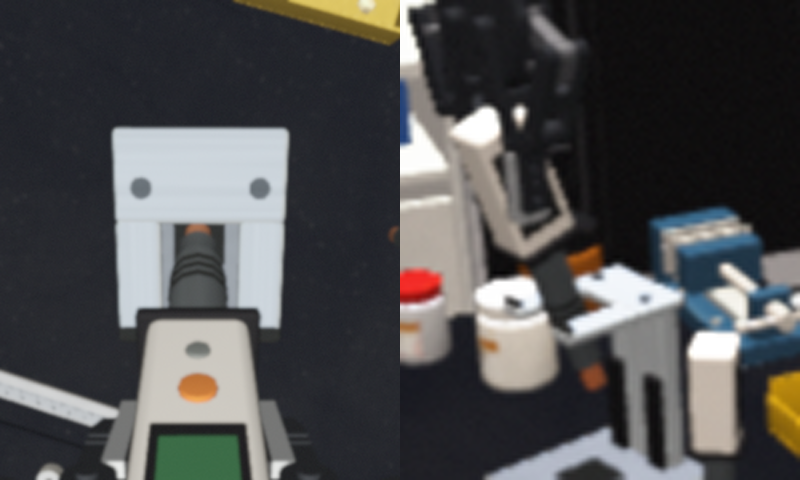

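Emit:
apply_moves([
  [0,0,0.5,0,2.4],
  [0,0,1,0,2.4],
  [0,0,1.5,0,2.4],
  [0,0,2,0,2.4],
  [0,0,2.5,0,2.4],
  [0,0,3,0,2.4],
  [0,0,3.5,0,2.4],
  [0,0,4,0,2.4],
  [0,0,4.2,0,2.4],
  [0,0,4.2,0,2.4],
  [0,0,4.2,0,2.4],
])

```text
clock: 23.15
eef_pos: [608.2, 165.9, 181.8]
tool_rot: [-1.579, 0.001, -1.224]
force: [-6.4, -2.5, -0.5]
width: 29.6
```

```bash
python3 lk.py 13; python3 meas.py 13b=0,3,6 2>/dev/null; python3 meas.py 13 0,2,4,6,8
```

```text
23.15 [608.17855898 165.90955089 181.76353447] [-1.57896475e+00  1.35660085e-03 -1.22351306e+00] [-6.40966418 -2.45613279 -0.48545713]
23.4 [608.15947574 165.8885679  181.75465725] [-1.57899387e+00  1.31649848e-03 -1.22351625e+00] [-5.82799876 -2.81290751 -0.2697742 ]
s origin 162 105 scale 5
23.5 [608.13811948 165.91876374 181.74499137] [-1.57903341e+00  1.36687965e-03 -1.22348782e+00] [-5.25066857 -2.12068286 -0.71216555]
s origin 161 105 scale 5
0.0 abs 0.47840383234198264 tip crop px [325.70722565 520.75884123] tip [607.14219746 165.73458332  60.44921974]
2.0 abs 1.5300550616580317 tip crop px [334.38096498 517.35005391] tip [611.73692462 167.39772341  60.49425567]
4.0 abs 3.528917932241581 tip crop px [342.96962011 513.63388917] tip [616.32745425 169.0590962   60.70979921]
6.0 abs 5.528602903358319 tip crop px [351.4656813  509.61662703] tip [620.90819349 170.71667757  61.09558778]
8.0 abs 7.528454911351294 tip crop px [359.86185026 505.30465849] tip [625.47356142 172.36844802  61.65115133]
c origin 170 117 scale 5
0.0 abs 0.47840383234198264 tip crop px [322.16334014 439.31689264] tip [607.14219746 165.73458332  60.44921974]
2.0 abs 1.5300550616580317 tip crop px [329.42400024 434.4754337 ] tip [611.73692462 167.39772341  60.49425567]
4.0 abs 3.528917932241581 tip crop px [336.63051782 429.41771091] tip [616.32745425 169.0590962   60.70979921]
6.0 abs 5.528602903358319 tip crop px [343.77645311 424.14950968] tip [620.90819349 170.71667757  61.09558778]
8.0 abs 7.528454911351294 tip crop px [350.85547474 418.67669282] tip [625.47356142 172.36844802  61.65115133]
```

View pics/w13z.png

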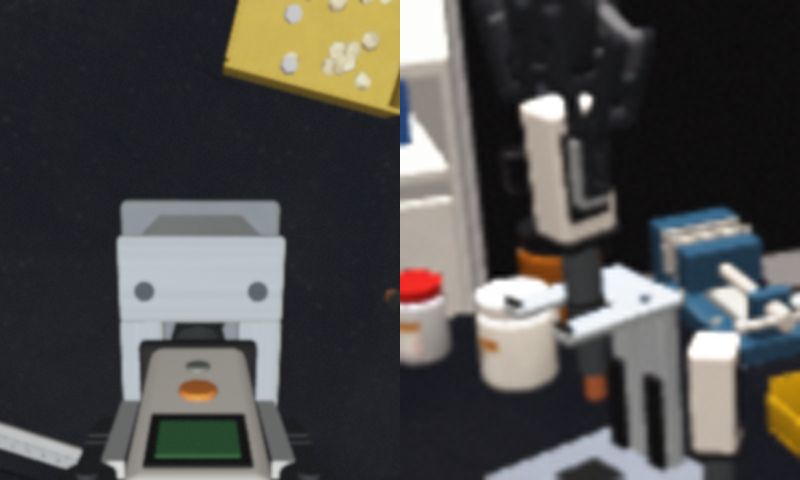

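View pics/m13.png

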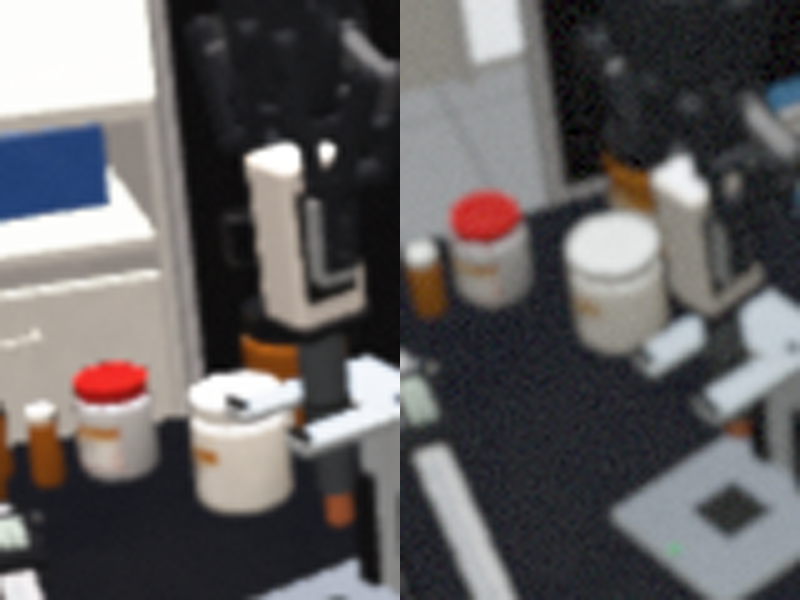

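Emit:
apply_moves([
  [0,0,0.3,0,2.4],
  [0,0,0.6,0,2.4],
  [0,0,0.6,0,2.4],
  [0,0,0.6,0,2.4],
])

```text
clock: 24.0
eef_pos: [614.2, 168.0, 182.0]
tool_rot: [-1.578, 0.001, -1.223]
force: [-6.2, -2.7, -0.4]
width: 29.2
```

Emit:
apply_moves([
  [0,0,-0.5,0,2.4],
  [0,0,-1.0,0,2.4],
  [0,0,-1.0,0,2.4],
  [0,0,-1.0,0,2.4],
])

```text
clock: 24.5
eef_pos: [608.1, 165.8, 183.2]
tool_rot: [-1.57, -0.0, -1.223]
force: [-0.3, 0.4, -3.8]
width: 29.7
```

```bash
python3 lk.py 14; python3 meas.py 14 -4,-2,0,2,4
```

```text
24.5 [608.13510126 165.8125033  183.21473885] [-1.56983215e+00 -5.03547904e-05 -1.22281097e+00] [-0.33547896  0.41805451 -3.77007448]
24.75 [607.8600749  165.66445806 182.9864441 ] [-1.57062999e+00 -5.18874687e-05 -1.22294579e+00] [ 0.09159408  0.02034499 -1.70417754]
s origin 161 105 scale 5
-4.0 abs 3.990470881227503 tip crop px [309.56187885 524.13335439] tip [598.7001264  162.33643466  62.0258545 ]
-2.0 abs 1.9904719948563605 tip crop px [318.37571396 521.28126477] tip [603.28787405 163.99991279  61.77091746]
0.0 abs 0.00998316123920652 tip crop px [327.11766783 518.11038213] tip [607.88118825 165.66541872  61.68644594]
2.0 abs 2.009532422611854 tip crop px [335.7798438  514.62677578] tip [612.47447277 167.33092331  61.77254285]
4.0 abs 4.009531324776736 tip crop px [344.35456485 510.83664623] tip [617.06213139 168.99439738  62.0291033 ]
c origin 170 117 scale 5
-4.0 abs 3.990470881227503 tip crop px [308.75288365 446.37489313] tip [598.7001264  162.33643466  62.0258545 ]
-2.0 abs 1.9904719948563605 tip crop px [316.09814568 441.92281189] tip [603.28787405 163.99991279  61.77091746]
0.0 abs 0.00998316123920652 tip crop px [323.40042448 437.24396808] tip [607.88118825 165.66541872  61.68644594]
2.0 abs 2.009532422611854 tip crop px [330.65308369 432.34401068] tip [612.47447277 167.33092331  61.77254285]
4.0 abs 4.009531324776736 tip crop px [337.84959861 427.22867374] tip [617.06213139 168.99439738  62.0291033 ]
```

View pics/w14z.png

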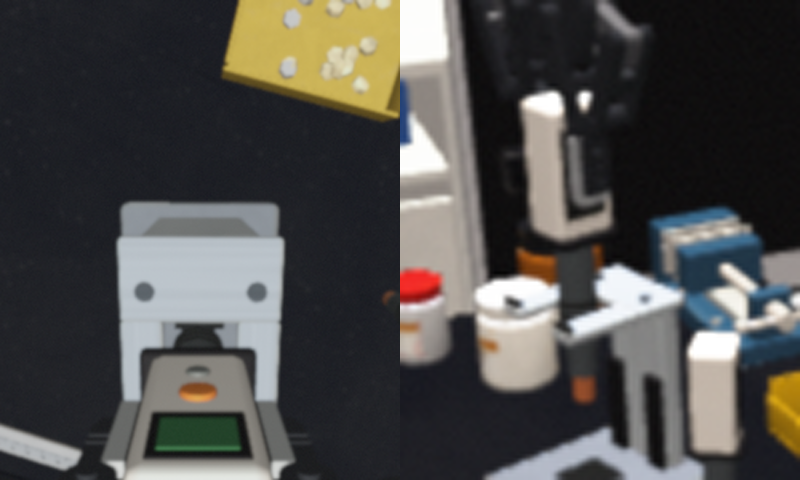

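View pics/m14.png

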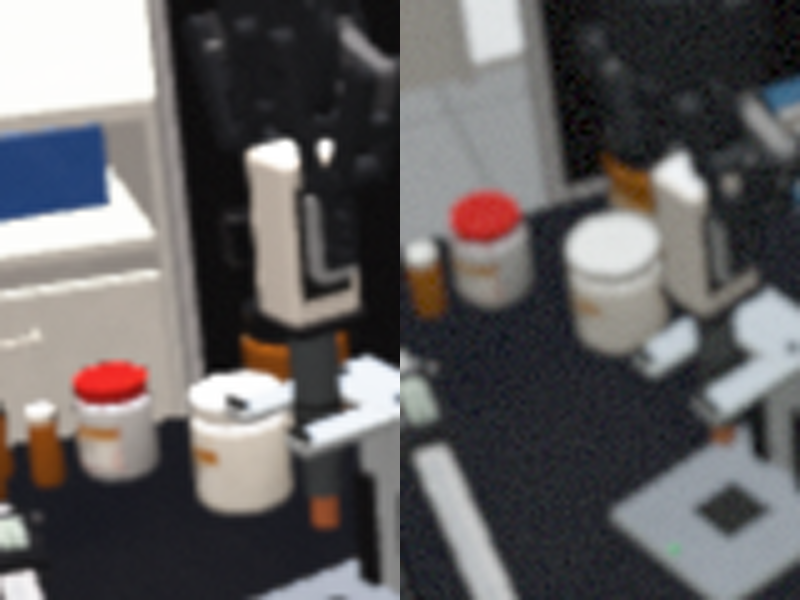

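Emit:
apply_moves([
  [0,1,0,0,2.4],
  [0,2,0,0,2.4],
  [0,3,0,0,2.4],
  [0,3.5,0,0,2.4],
  [0,3.7,0,0,2.4],
  [0,3.7,0,0,2.4],
  [0,3.7,0,0,2.4],
])

```text
clock: 25.62
eef_pos: [608.0, 165.6, 146.3]
tool_rot: [-1.57, -0.0, -1.223]
force: [-0.0, 0.3, -2.6]
width: 29.6
```

```bash
python3 lk.py 15
```

```text
25.625 [607.95954219 165.60202607 146.34126598] [-1.57018895e+00 -3.18661652e-05 -1.22303478e+00] [-0.04762701  0.32492024 -2.63243129]
```

View pics/w15z.png

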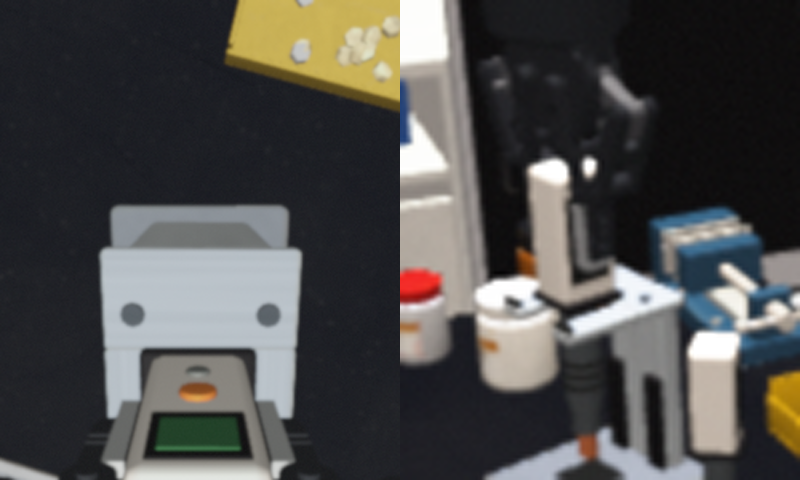

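Emit:
apply_moves([
  [0,0.15,0,0,2.4],
  [0,0.25,0,0,2.4],
  [0,0.3,0,0,2.4],
  [0,0.3,0,0,2.4],
])

```text
clock: 26.28
eef_pos: [607.8, 165.6, 144.2]
tool_rot: [-1.57, 0.001, -1.223]
force: [-2.3, -0.6, 6.5]
width: 29.3
```

Emit:
apply_moves([
  [0,0,0,0,3.5],
  [0,0,0,0,5],
  [0,0,0,0,8.5],
  [0,0,0,0,8.5],
  [0,0,0,0,8.5],
  [0,0,0,0,8.5],
  [0,0,0,0,8.5],
  [0,0,0,0,8.5],
])

```text
clock: 27.28
eef_pos: [607.7, 165.6, 143.0]
tool_rot: [-1.571, 0.0, -1.223]
force: [-0.2, 0.5, -0.2]
width: 85.3
```

```bash
python3 lk.py 16
```

```text
27.275 [607.73890302 165.62272816 142.99783829] [-1.57076578e+00  9.10955005e-06 -1.22296730e+00] [-0.18983778  0.46475619 -0.23022489]
```

View pics/w16z.png

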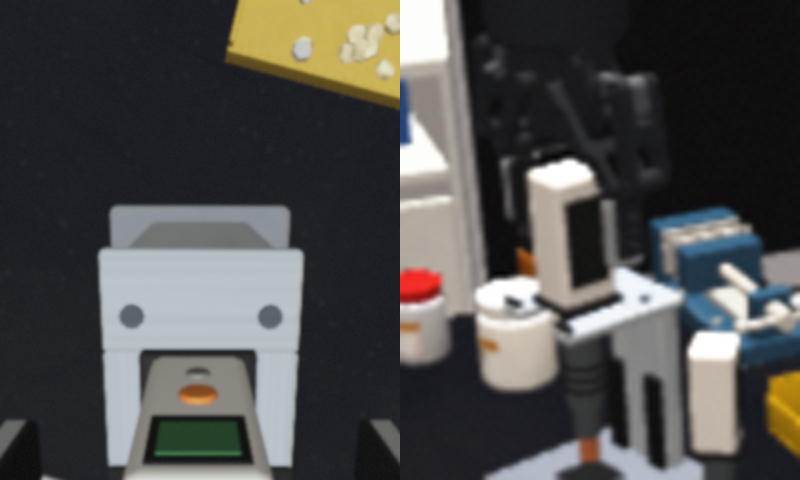

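Released, upright in the fork. Now I'll raise the hand clear and check.

Emit:
apply_moves([
  [0,-2,0,0,8.5],
  [0,-5,0,0,8.5],
  [0,-9,0,0,8.5],
  [0,-13,0,0,8.5],
  [0,-16,0,0,8.5],
  [0,-16,0,0,8.5],
  [0,-16,0,0,8.5],
  [0,-16,0,0,8.5],
  [0,-16,0,0,8.5],
])

```text
clock: 28.55
eef_pos: [607.3, 165.6, 302.2]
tool_rot: [-1.572, -0.0, -1.223]
force: [0.3, 0.8, 0.0]
width: 84.9
```

```bash
python3 lk.py 17; python3 - <<'E'
from h import *
for n in('side','scene','wrist'):
    p=ctrl.get_image(n)
    for q in ('thermo_grip','thermo_collar','thermo_tip'): print(n,q,[(np.round(d['location'],0),round(d['confidence'],2)) for d in ctrl.mark_of(p,q)])
E
```

```text
28.55 [607.32169338 165.59428722 302.17613136] [-1.57236703e+00 -2.25456399e-06 -1.22309912e+00] [0.31428217 0.75684587 0.00426999]
side thermo_grip [(array([649.,  54., 108.]), 0.8), (array([605., 167., 158.]), 0.73)]
side thermo_collar [(array([650.,  52.,  77.]), 0.74), (array([602., 166., 116.]), 0.68)]
side thermo_tip [(array([610., 165.,  28.]), 0.4), (array([602., 336.,   2.]), 0.3)]
scene thermo_grip [(array([650.,  51., 109.]), 0.8), (array([605., 168., 163.]), 0.6)]
scene thermo_collar [(array([644.,  51.,  74.]), 0.86), (array([604., 166., 120.]), 0.66)]
scene thermo_tip [(array([ 772., -111.,    5.]), 0.63)]
wrist thermo_grip [(array([647.,  57., 107.]), 0.59)]
wrist thermo_collar [(array([648.,  53.,  76.]), 0.83), (array([607., 164., 123.]), 0.65)]
wrist thermo_tip []
```

View pics/w17z.png

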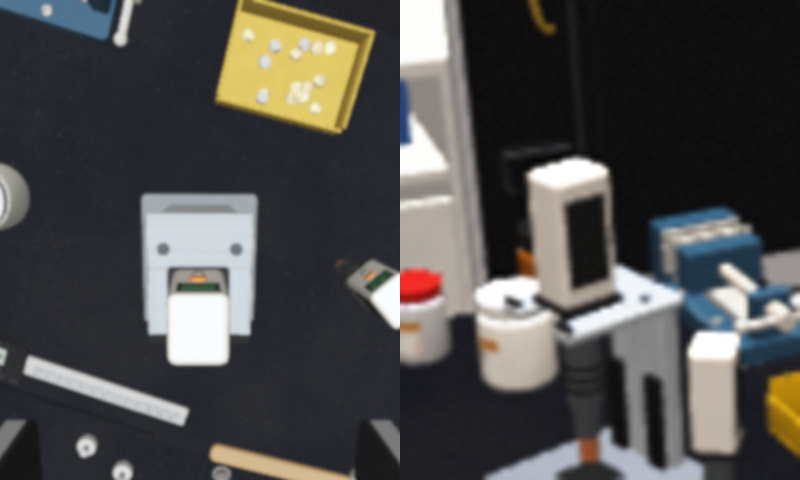

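View pics/c17.png

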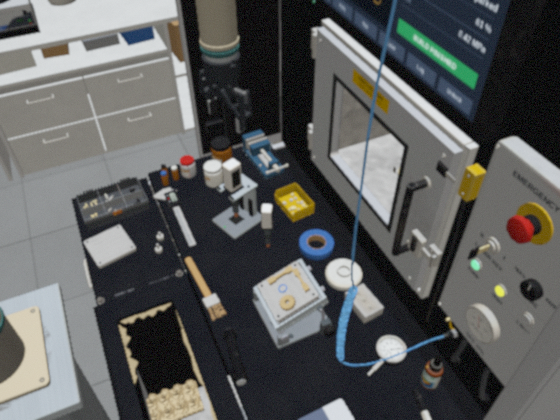

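```bash
python3 -c "
from h import *
print(ctrl.finish_job())"
```

```text
the job is handed in; nothing more can be done
None
```

The job is done and handed in at about 29 s. The thermometer reading was held on the blue ring, and the thermometer is back in its fork, upright on its collar.

**How the tilt was made:** The moves can only turn the tool about the vertical. So I gripped the handle and pushed its shaft against the back of the fork slot until it leaned about 18–19°. A three-camera fit put the plate at 18.7°, with my estimates of the lean ranging from 17.5° to 19°.

**The reading:** The tip landed about 1 mm off the ring's centre. I pressed to about 5.5–5.8 N, which is roughly 4.5–5 mm of tip travel. That depth comes from the force reading, because I could not measure the tip's position directly. It was held still for over 2.5 s.

**Hanging it back:** I straightened the thermometer against the slot's back to within about 0.5° of upright. I then lowered it until the collar touched, let go and raised the hand clear.

**Last checks:**
- **Fork:** The pictures show it upright in the slot with its collar on the prongs. The networks put the collar at about (602–607, 165, 116–123) mm; I had put the seat at about (609, 165, 120) mm. That is within their error, except for one side-camera reading about 7 mm off in x.
- **Other objects:** In the scene picture the jar, tape, filter, bin and block look where they were.
- **One difference:** The handle now hangs turned half round, with its screen towards the back of the fork. The task did not specify its facing, so I left it.

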